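# Put the tamp away in its flip-cap tube

### The arm

A 6-joint arm with a two-finger parallel gripper is mounted at the origin on the work surface. World frame = base frame: x ahead of the robot, y to its left, z up, the work surface at z = 0. Lengths are in mm, angles in rad, forces in N, time in s.
With the tool pointing down it reaches from about 275 to 1000 mm from the base axis. Payload 8.4 kg.
Tool frame: the origin (TCP) lies midway between the tips of the shut fingers; the grasp point (between the pads) lies 19 mm behind it; z points along the fingers, y is the line along which they close (so a half turn about z gives the same grasp; the last joint's range is limited). The gripper opens to 85 mm and grips with 20 to 120 N. Pads are 22 mm wide; open, the fingers measure 114 mm over their backs; the gripper's body (76 mm by 85 mm) begins 54 mm behind the grasp point. The pads swing forward as they close: fully open they stand 13 mm farther back than shut.
Start: joints at [1.283, 0.353, 1.633, -0, 1.155, -0.002], TCP at [176.202, 599.651, 231.281] pointing down, gripper open.
Joint ranges: [-2.63, 2.63], [-0.92, 2.1], [0.06, 2.66], [-1.3, 4.44], [0, 2.69], [-3.02, 3.02]. Speed limits (rad/s): [2.22, 2.22, 2.79, 3.14, 3.14, 3.14].

### API

Orientations are given as [roll, pitch, yaw] about the fixed x, y, z axes, in that order (R = Rz(yaw) Ry(pitch) Rx(roll)).
In Python, from rig import monitor, imaging, r gives the robot as it stands.
- The arm moves only by the tool drive_tool, never from a script. Its argument "plan" is a list of rows, each an object of numbers: "x", "y", "z": the shift along the tool's x, y, z in units of 50 mm (1.0 is 50 mm); "ax", "ay", "az": the turn, a rotation vector about the tool's x, y, z in units of 6 degrees (1.0 is 6 degrees); "hand": the finger opening in mm, from 0 to 85.4. In form: [{"x": .., "y": .., "z": .., "ax": .., "ay": .., "az": .., "hand": ..}, ...]. A call has 1 to 8 rows; each row is the pose to reach, as a shift and turn from the pose commanded when the call began, along the tool's axes at that moment; what a row does not reach only later rows make up. A row lasts 1/10 s, in which the tool goes at most 50 mm and 8.59 degrees, less where a joint would pass 70% of its speed; a pose out of reach is approached as far as the arm can. A call with a gripper value outside its range is refused whole. The fingers move at their own pace and stop on an object; "grip_force" is the grip in N (left out, the last holds). Time passes only in rows, so rows that repeat a pose let the fingers close. It gives the time, the measured TCP pose, the force, the opening and the grip force at its end, in the units of the state.
- monitor.sense(): the state, without advancing time (a new reading comes with each control period).
- imaging.grab_frame(name): name is "scene" or "side" or "wrist"; returns the picture (480x640x3 uint8, red, green, blue); there is no depth.
- imaging.camera_info(name): a dict with "mtx" (3x3 intrinsics, pixels), "R" (3x3) and "t" (3): a world point X has camera coordinates R X + t. Camera axes: x right, y down, z forward; pixel columns grow to the right and rows downward; lengths in mm; the calibration is good to about 2 mm. A picture is of the moment at which its call begins: read the wrist's pose just before it. camera_info takes no time and is no camera call; for the wrist camera it gives the pose at the moment of the call.
- r.sign_off(): hands the job in; it is judged then, once.
The state is a dict: "clock": time; "qpos": joint angles; "qvel": joint speeds; "joint_efforts": joint torques, N m; "eef_pos": TCP position; "tcp_rot": TCP orientation; "contact_force": force on the tool from outside, world axes, zero at the start; "wrist_torque": the same for the moment, N m; "opening": opening from 0.0 (shut) to 1.0 (fully open); "grasp_force": force on a finger pad.
Only numpy, scipy, OpenCV 4.12 (cv2) and the standard library are available. Lean on these libraries where they do the work, as an engineer would, in place of code of your own. Each camera call takes 0.05 s, during which the arm holds its last target. There are 200 camera calls.

### The job

Put the wooden hand tamp away in the tall tube: first flick that tube's cap wide open, about upright or further; then stand the tamp upright on its foot on the bench and let go of it, take it again by its knob and lower it foot first to the bottom of the tall tube. With the tamp in, press the tall tube's cap shut over it; the short tube that was left open must be pressed shut too, so that all three caps end fully closed. Leave the other things on the bench where they are.

Things in the scene. Friction and masses are not known exactly. Their poses are not given: they have to be found in the camera images.
- rack: plywood rack screwed to the bench, 100 x 300 x 58 mm, origin centre of its underside, long side along its y; the tubes stand in a row 95 mm apart in any order, fronts on its -x side towards the robot, hinges at the back. Its rails reach 46 mm in front of and behind the row
- tall: the tall tube, the only one of this height, empty, its cap shut at the start: round white plastic tube, outer diameter 66, inner 60, 120 mm tall, fixed upright in the rack. Origin: centre of its underside, which stands on the rack's base board 12 mm above the bench (inner floor 4 mm above the origin); its -x side is the front, z up
- tall_hinge (a point): hinge axis of that tube's cap, along the tube's y, at rim height (120 mm above the tube's origin), 37 mm behind (+x) the tube's axis
- tall_cap (a joint): angle of that cap (rad): 0 = pressed shut, grows as the front of the cap rises and swings back over the hinge; stop at 2.1. The hinge is stiff (0.06 N m of friction): the cap stays at any angle; about 1 N on the lever moves it
- tall_cap_lever (a point): top of that cap's thumb lever, a flat upright plate 6 mm thick, 26 mm wide (along the hinge), standing 30 mm up from the cap's top; shut, it is 18 mm in front of the hinge axis and its top 70 mm above it. Pushed back (tube's +x) it swings the cap open. Frame turns with the cap
- tall_cap_top (a point): centre of the outer top face of that cap, 40 mm above the rim when shut. The cap is a hollow grey dome, diameter 66, 40 mm high, 3 mm wall, 36 mm deep inside, its front 70 mm from the hinge axis. Frame turns with the cap
- spare: a short tube whose cap has been left standing open: round white plastic tube, outer diameter 66, inner 60, 74 mm tall, fixed upright in the rack. Origin: centre of its underside, which stands on the rack's base board 12 mm above the bench (inner floor 4 mm above the origin); its -x side is the front, z up
- spare_hinge (a point): hinge axis of that tube's cap, along the tube's y, at rim height (74 mm above the tube's origin), 37 mm behind (+x) the tube's axis
- spare_cap (a joint): angle of that cap (rad): 0 = pressed shut, grows as the front of the cap rises and swings back over the hinge; stop at 2.1. The hinge is stiff (0.06 N m of friction): the cap stays at any angle; about 1 N on the lever moves it
- spare_cap_lever (a point): top of that cap's thumb lever, a flat upright plate 6 mm thick, 26 mm wide (along the hinge), standing 30 mm up from the cap's top; shut, it is 18 mm in front of the hinge axis and its top 70 mm above it. Pushed back (tube's +x) it swings the cap open. Frame turns with the cap
- spare_cap_top (a point): centre of the outer top face of that cap, 40 mm above the rim when shut. The cap is a hollow grey dome, diameter 66, 40 mm high, 3 mm wall, 36 mm deep inside, its front 70 mm from the hinge axis. Frame turns with the cap
- filled: a short tube whose cap is already shut, same make as the other short one: round white plastic tube, outer diameter 66, inner 60, 74 mm tall, fixed upright in the rack. Origin: centre of its underside, which stands on the rack's base board 12 mm above the bench (inner floor 4 mm above the origin); its -x side is the front, z up
- filled_cap (a joint): angle of that cap (rad): 0 = pressed shut, grows as the front of the cap rises and swings back over the hinge; stop at 2.1. The hinge is stiff (0.06 N m of friction): the cap stays at any angle; about 1 N on the lever moves it
- tamp: turned wooden hand tamp, 146 mm long, 0.11 to 0.23 kg, lying at the start. x axis: foot to knob. From the foot's flat end: 0-34 mm octagonal foot 46 across flats (50 over corners), 34-100 round neck, diameter 26, 100-110 bead, diameter 46, 110-146 round knob, diameter 28. Origin: on its axis in the neck, 70 mm from the foot's end, 23 mm above the bench when lying
- tamp_foot (a point): centre of the flat end face of the tamp's foot, 70 mm from its origin towards -x
- tamp_knob (a point): centre of the end of the tamp's knob, 76 mm from its origin towards +x. With the foot on the tall tube's floor, the knob stands 30 mm above the tube's rim
- offcut: bystander: light wood offcut, 70 x 34 x 30 mm, loose on the bench; origin at the centre of its underside
- long_offcut: bystander: long wood offcut, 110 x 32 x 26 mm, loose on the bench; origin at the centre of its underside
- sander: bystander: sanding block, 110 x 60 x 42 mm, loose on the bench; origin at the centre of its underside
- glue: bystander: glue bottle, diameter 56, height 150 mm, loose on the bench; origin at the centre of its underside
- mug: bystander: mug, diameter 76, height 85 mm, loose on the bench; origin at the centre of its underside
- jar: bystander: amber jar, diameter 68, height 80 mm, loose on the bench; origin at the centre of its underside
- hammer: bystander: hammer, wooden handle, 260 long mm, loose on the bench; origin at the centre of its underside (near mid-length)
- brush: bystander: brush, 200 long, lying mm, loose on the bench; origin at the centre of its underside (near mid-length)
Mind the look-alikes: they are no part of the job. Leave any pink look-alike of the tamp alone.

How it is judged:
By the outcome, as a careful person would: the job done as asked, in the order asked, and still so for the second after the job is handed in, with the robot touching nothing.
It also fails if it takes over 72 s, if anything falls off the work surface, if the arm or the gripper's body presses on something with over 40 N, if the wrist force passes 120 N, or if a joint passes its speed limit or range.

## Working session

There is one attempt and no reset: what is moved stays moved. The work goes in short steps, Python scripts to look and compute and a tool call to move; the robot and the scene stay as the last step left them, time stands still between calls to the robot, and variables do not carry over. Pictures are saved under pics/ and viewed, at most 10 in all, crops included, and the job is handed in when it is done.

Besides the shell and the picture viewer there is one more tool, called after "Call:" by a JSON object that holds its "method" and its "body", one argument or row to a line. drive_tool: Moves the arm, as the interface text tells. Its arguments: {"type":"object","properties":{"plan":{"type":"array","items":{"type":"object","properties":{"x":{"type":"number"},"y":{"type":"number"},"z":{"type":"number"},"ax":{"type":"number"},"ay":{"type":"number"},"az":{"type":"number"},"hand":{"type":"number"}}}},"grip_force":{"type":"number"}},"required":["plan"]}

```bash
ls; mkdir -p pics; python3 - <<'E'
from rig import monitor, imaging, r
import cv2
for n in ("scene","side"):
    im=imaging.grab_frame(n); cv2.imwrite(f"pics/{n}0.png",im[:,:,::-1])
    c=imaging.camera_info(n); print(n,c)
print(monitor.sense())
E
```

```text
pics
scene {'mtx': array([[441.11084256,   0.        , 316.04160074],
       [  0.        , 441.11084256, 239.876987  ],
       [  0.        ,   0.        ,   1.        ]]), 'R': array([[ 0.19985015,  0.97969409,  0.01610607],
       [ 0.59055831, -0.10732033, -0.799827  ],
       [-0.78185728,  0.16935712, -0.60001447]]), 't': array([ -71.60385596, -210.52487171, 1606.15757481])}
side {'mtx': array([[518.35230475,   0.        , 324.45667582],
       [  0.        , 518.35230475, 243.78298297],
       [  0.        ,   0.        ,   1.        ]]), 'R': array([[ 0.84762948, -0.53055255, -0.00618455],
       [-0.36263675, -0.57077382, -0.73668979],
       [ 0.38732267,  0.62668273, -0.67620256]]), 't': array([-440.1717507 ,  286.54301455, 1343.57313812])}
{'clock': 0.1, 'qpos': array([ 1.28261160e+00,  3.53577543e-01,  1.63407820e+00,  2.38191529e-05,
        1.15521555e+00, -2.37225881e-03]), 'qvel': array([-0.00014541, -0.00062881, -0.00204569, -0.00068859, -0.00113238,
        0.00180607]), 'joint_efforts': array([ 3.65737988e-04, -6.06362128e+01, -3.42821503e+01,  1.49622388e-04,
        4.00917386e-03, -3.90085779e-05]), 'eef_pos': array([176.06076225, 599.22718808, 230.62971417]), 'tcp_rot': array([-3.14031407e+00, -2.48125966e-05,  2.85577054e+00]), 'contact_force': array([0.16748802, 0.08128228, 0.30425672]), 'wrist_torque': array([ 0.01633691, -0.00190432, -0.00359505]), 'grasp_force': 0.0, 'opening': 0.9999917428867398}
```

View pics/scene0.png

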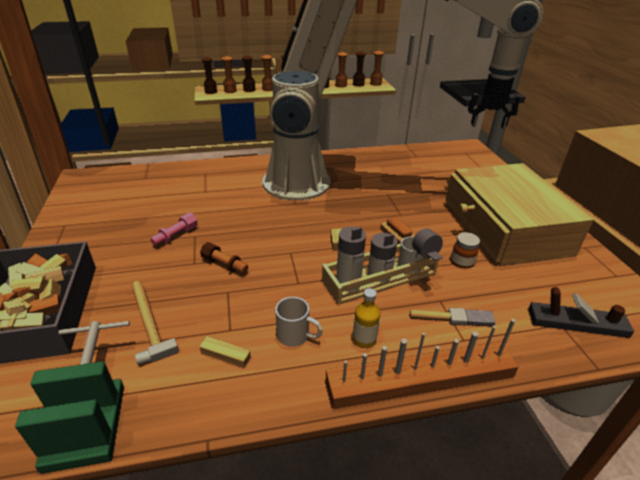

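View pics/side0.png

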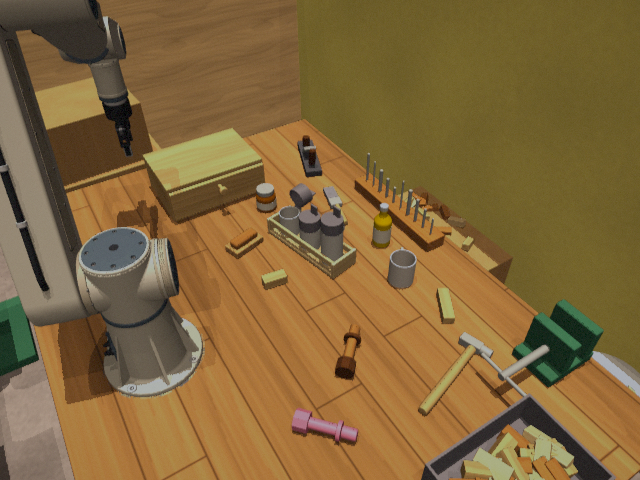

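Possible tamps: the brown one at scene (224,259) / side (349,350); the pink look-alike at scene (174,230) / side (325,427); and the background shelf items at scene (210–380,70). By the description it's the brown wooden one, so I'll check that in a close crop along with the rack.

```bash
cat > h.py <<'E'
import numpy as np, cv2
from rig import monitor, imaging, r
def ray(c,p):
    d=c["R"].T@np.linalg.solve(c["mtx"],[p[0],p[1],1.]); o=-c["R"].T@c["t"]; return o,d/np.linalg.norm(d)
def plane(c,p,z):
    o,d=ray(c,p); return o+d*(z-o[2])/d[2]
def tri(pairs):
    A=np.zeros((3,3));b=np.zeros(3)
    for c,p in pairs:
        o,d=ray(c,p);M=np.eye(3)-np.outer(d,d);A+=M;b+=M@o
    return np.linalg.solve(A,b)
def proj(c,X):
    q=c["mtx"]@(c["R"]@np.asarray(X,float)+c["t"]); return q[:2]/q[2]
E
python3 - <<'E'
from h import *
S,D=[imaging.camera_info(n) for n in("scene","side")]
a=cv2.imread("pics/scene0.png");b=cv2.imread("pics/side0.png")
f=lambda im,x,y,w,h:cv2.resize(im[y:y+h,x:x+w],(400,300),interpolation=cv2.INTER_CUBIC)
m=np.vstack([np.hstack([f(a,190,230,80,60),f(b,310,315,80,60)]),np.hstack([f(a,312,210,140,105),f(b,250,170,120,90)])])
cv2.imwrite("pics/crop.png",m)
E
```

```text
(no output)
```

View pics/crop.png

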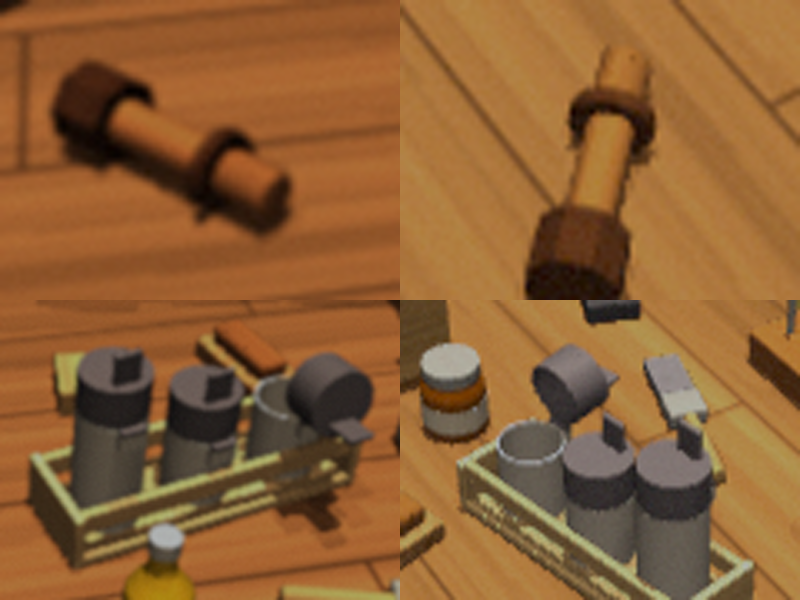

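```bash
python3 - <<'E'
from h import *
np.set_printoptions(precision=1,suppress=True)
S,D=[imaging.camera_info(n) for n in("scene","side")]
def both(n,s,d,z=None):
    print(n,tri([(S,s),(D,d)]), *( [plane(S,s,z)[:2],plane(D,d,z)[:2]] if z else []))
both("tallTop",(351.5,234.3),(332.5,218),172)
both("tallLever",(356.8,228.2),(337,207.5),202)
both("filledTop",(384,239.5),(310,216.5),126)
print("spareRim",plane(D,(289.6,213.5),86))
both("knob",(245.6,269),(355.6,326.5),23)
both("foot",(207,250),(345,372),23)
both("footdarkcen",(210,252),(346,365),23)
both("spareCapLeverTip",(312+355/2.857,210+435/2.857-105),(250+215/3.333,170+78/3.333))
E
```

```text
tallTop [574.   41.  172.9] [574.   40.2] [574.8  43.5]
tallLever [591.5  46.3 201.3] [592.3  46.1] [591.   45.4]
filledTop [551.9 133.8 126.3] [550.1 135.5] [551.8 132.2]
spareRim [529.3 221.5  86. ]
knob [ 480.5 -217.9   23.2] [ 480.  -217.6] [ 480.6 -218.1]
foot [ 378.5 -318.9   22.6] [ 378.1 -318. ] [ 378.6 -320.3]
footdarkcen [ 391.2 -308.1   25.8] [ 388.8 -309.9] [ 391.9 -304.7]
spareCapLeverTip [631.6 241.7 114.1]
```

The crops confirm the brown tamp: dark octagonal foot at scene (208,251), bead at (232,262), knob end at (246,269), pointing away from the base at about 45°. In the rack, tall is at scene (351,234), filled at (384,240), and spare is the end tube, with its cap about 82° open. Next I'll write a helper that turns targets into move units.

```bash
cat >> h.py <<'E'
from scipy.spatial.transform import Rotation as Ro
a0=np.radians(13.7); RX=np.array([np.cos(a0),np.sin(a0),0]); RY=np.array([-np.sin(a0),np.cos(a0),0]); UZ=np.array([0,0,1.])
TALL=np.array([574,41,12.]); HT=TALL+37*RX+120*UZ; SP=np.array([529.3,221.5,12]); HS=SP+37*RX+74*UZ
def down(yaw): return Ro.from_euler("xyz",[np.pi,0,yaw])
def units(targets):
    "targets: list of (xyz, Rotation or None)"
    s=monitor.sense(); p=s["eef_pos"]; R=Ro.from_euler("xyz",s["tcp_rot"])
    print("t%.1f"%s["clock"],p.round(1),s["tcp_rot"].round(3),"q",s["qpos"].round(2))
    for X,T in targets:
        d=R.inv().apply(np.asarray(X)-p)/50; w=np.degrees((R.inv()*(T or R)).as_rotvec())/6
        print("xyz",d.round(3),"a",w.round(3))
E
python3 - <<'E'
from h import *
S,D=[imaging.camera_info(n) for n in("scene","side")]
for n,p in dict(mug=(293,335),offcut=(225,352),small=(337,240),sander=(398,232),hammer=(147,320)).items(): print(n,plane(S,p,10).round())
for y in (a0+np.pi,a0): units([(TALL-1*RX+220*UZ,down(y))])
E
```

```text
mug [ 718. -128.   10.]
offcut [ 738. -283.   10.]
small [381.  59.  10.]
sander [375. 252.  10.]
hammer [ 608. -461.   10.]
t0.1 [176.1 599.2 230.6] [-3.14  -0.     2.856] q [ 1.28  0.35  1.63  0.    1.16 -0.  ]
xyz [-10.766  -8.478  -0.017] a [-1.200e-02 -3.000e-03 -5.013e+00]
t0.1 [176.1 599.2 230.6] [-3.14  -0.     2.856] q [ 1.28  0.35  1.63  0.    1.16 -0.  ]
xyz [-10.766  -8.478  -0.017] a [-5.0000e-03  1.6000e-02  2.4987e+01]
```

Call:
{"method": "drive_tool", "body": {
  "plan": [
    {"x":-2.5,"y":-2,"z":-1,"az":-1.2,"hand":0},
    {"x":-10.77,"y":-8.48,"z":-1,"az":-5,"hand":0},
    {"x":-10.77,"y":-8.48,"z":-1,"az":-5,"hand":0},
    {"x":-10.77,"y":-8.48,"z":-1,"az":-5,"hand":0},
    {"x":-10.77,"y":-8.48,"z":-1,"az":-5,"hand":0},
    {"x":-10.77,"y":-8.48,"z":-1,"az":-5,"hand":0},
    {"x":-10.77,"y":-8.48,"z":-1,"az":-5,"hand":0},
    {"x":-10.77,"y":-8.48,"z":-1,"az":-5,"hand":0}
  ]
}}

```text
invalid input
```

```bash
python3 - <<'E'
from h import *
units([(TALL-1*RX+240*UZ,down(a0+np.pi))])
E
```

```text
t0.1 [176.1 599.2 230.6] [-3.14  -0.     2.856] q [ 1.28  0.35  1.63  0.    1.16 -0.  ]
xyz [-10.766  -8.478  -0.417] a [-1.200e-02 -3.000e-03 -5.013e+00]
```

Call:
{"method": "drive_tool", "body": {
  "plan": [
    {"x":-2.5,"y":-2,"z":-1,"ax":0,"ay":0,"az":-1.2,"hand":0},
    {"x":-10.77,"y":-8.48,"z":-1,"ax":0,"ay":0,"az":-5,"hand":0},
    {"x":-10.77,"y":-8.48,"z":-1,"ax":0,"ay":0,"az":-5,"hand":0},
    {"x":-10.77,"y":-8.48,"z":-1,"ax":0,"ay":0,"az":-5,"hand":0},
    {"x":-10.77,"y":-8.48,"z":-1,"ax":0,"ay":0,"az":-5,"hand":0},
    {"x":-10.77,"y":-8.48,"z":-1,"ax":0,"ay":0,"az":-5,"hand":0},
    {"x":-10.77,"y":-8.48,"z":-1,"ax":0,"ay":0,"az":-5,"hand":0},
    {"x":-10.77,"y":-8.48,"z":-1,"ax":0,"ay":0,"az":-5,"hand":0}
  ]
}}

```text
clock: 0.9
eef_pos: [405.5, 276.0, 265.3]
tcp_rot: [-3.142, -0.0, -2.904]
contact_force: [1.1, 0.7, -0.2]
opening: 0.004
grasp_force: 0.0
```

```bash
python3 - <<'E'
from h import *
units([(TALL-3*RX+240*UZ,down(a0+np.pi))])
E
```

```text
t0.9 [405.5 276.  265.3] [-3.142 -0.    -2.904] q [ 0.59  0.11  1.87 -0.    1.16 -1.21]
xyz [-2.108 -5.363  0.267] a [-0.   -0.   -0.01]
```

Call:
{"method": "drive_tool", "body": {
  "plan": [
    {"x":-2.1,"y":-5.36,"z":0.27,"ax":0,"ay":0,"az":0,"hand":0},
    {"x":-2.1,"y":-5.36,"z":0.27,"ax":0,"ay":0,"az":0,"hand":0},
    {"x":-2.1,"y":-5.36,"z":0.27,"ax":0,"ay":0,"az":0,"hand":0},
    {"x":-2.1,"y":-5.36,"z":0.27,"ax":0,"ay":0,"az":0,"hand":0},
    {"x":-2.1,"y":-5.36,"z":0.27,"ax":0,"ay":0,"az":0,"hand":0},
    {"x":-2.1,"y":-5.36,"z":0.27,"ax":0,"ay":0,"az":0,"hand":0},
    {"x":-2.1,"y":-5.36,"z":0.27,"ax":0,"ay":0,"az":0,"hand":0},
    {"x":-2.1,"y":-5.36,"z":0.27,"ax":0,"ay":0,"az":0,"hand":0}
  ]
}}

```text
clock: 1.7
eef_pos: [569.8, 41.5, 251.1]
tcp_rot: [3.141, -0.001, -2.906]
contact_force: [-0.1, -0.1, 0.4]
opening: 0.006
grasp_force: 0.0
```

```bash
python3 - <<'E'
from h import *
D=down(a0+np.pi)
P=lambda x,z:(HT+x*RX+z*UZ,D)
units([P(-39,54),P(-33,54),P(-8,60),P(13,56),P(35,46),P(52,28),P(58,10),P(58,4),P(62,60)])
cv2.imwrite("pics/s1.png",imaging.grab_frame("side")[150:300,200:400,::-1].repeat(3,0).repeat(3,1))
E
```

```text
t1.7 [569.8  41.5 251.1] [ 3.141e+00 -1.000e-03 -2.906e+00] q [ 0.07  0.25  1.73  0.    1.16 -1.74]
xyz [-0.042 -0.03   1.303] a [ 0.005 -0.013 -0.032]
xyz [-0.162 -0.03   1.303] a [ 0.005 -0.013 -0.032]
xyz [-0.662 -0.028  1.182] a [ 0.005 -0.013 -0.032]
xyz [-1.082 -0.027  1.261] a [ 0.005 -0.013 -0.032]
xyz [-1.522 -0.026  1.461] a [ 0.005 -0.013 -0.032]
xyz [-1.863 -0.025  1.82 ] a [ 0.005 -0.013 -0.032]
xyz [-1.983 -0.024  2.18 ] a [ 0.005 -0.013 -0.032]
xyz [-1.983 -0.025  2.3  ] a [ 0.005 -0.013 -0.032]
xyz [-2.062 -0.024  1.18 ] a [ 0.005 -0.013 -0.032]
```

View pics/s1.png

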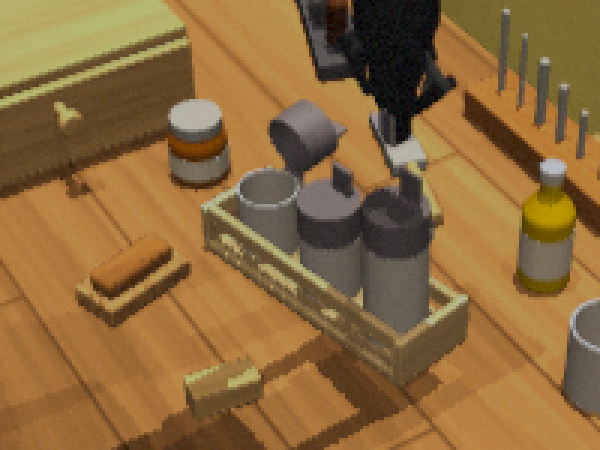

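Call:
{"method": "drive_tool", "body": {
  "plan": [
    {"x":-0.04,"y":-0.03,"z":0.65,"ax":0,"ay":0,"az":0,"hand":0},
    {"x":-0.04,"y":-0.03,"z":1.3,"ax":0,"ay":0,"az":0,"hand":0},
    {"x":-0.2,"y":-0.03,"z":1.28,"ax":0,"ay":0,"az":0,"hand":0},
    {"x":-0.65,"y":-0.03,"z":1.16,"ax":0,"ay":0,"az":0,"hand":0},
    {"x":-1.08,"y":-0.03,"z":1.24,"ax":0,"ay":0,"az":0,"hand":0},
    {"x":-1.52,"y":-0.03,"z":1.45,"ax":0,"ay":0,"az":0,"hand":0},
    {"x":-1.9,"y":-0.03,"z":1.82,"ax":0,"ay":0,"az":0,"hand":0},
    {"x":-2.0,"y":-0.03,"z":1.95,"ax":0,"ay":0,"az":0,"hand":0}
  ]
}}

```text
clock: 2.55
eef_pos: [669.1, 65.9, 154.6]
tcp_rot: [3.142, 0.001, -2.902]
contact_force: [-0.2, 0.1, 0.8]
opening: -0.001
grasp_force: 0.4
```

```bash
python3 - <<'E'
from h import *
D=down(a0+np.pi)
P=lambda x,z:(HT+x*RX+z*UZ,D)
units([P(58,120),P(-40,120),P(-40,52),P(0,52),P(15,52),P(-40,52),P(-40,120)])
cv2.imwrite("pics/s2.png",imaging.grab_frame("side")[150:300,200:400,::-1].repeat(3,0).repeat(3,1))
E
```

```text
t2.5 [669.1  65.9 154.6] [ 3.142e+00  1.000e-03 -2.902e+00] q [ 0.1   0.5   1.59  0.    1.05 -1.71]
xyz [ 0.065 -0.034 -1.948] a [0.    0.01  0.002]
xyz [ 2.025 -0.033 -1.95 ] a [0.    0.01  0.002]
xyz [ 2.026 -0.033 -0.59 ] a [0.    0.01  0.002]
xyz [ 1.226 -0.033 -0.589] a [0.    0.01  0.002]
xyz [ 0.926 -0.033 -0.589] a [0.    0.01  0.002]
xyz [ 2.026 -0.033 -0.59 ] a [0.    0.01  0.002]
xyz [ 2.025 -0.033 -1.95 ] a [0.    0.01  0.002]
```

View pics/s2.png

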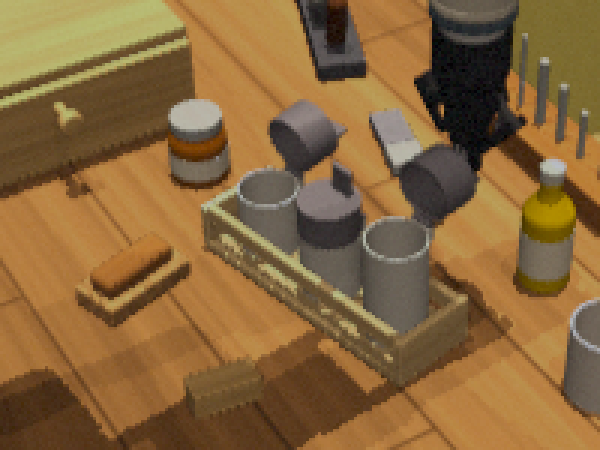

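The cap is now nearly upright, about like the spare's. I'll go over the top and push it further back from the front.

Call:
{"method": "drive_tool", "body": {
  "plan": [
    {"x":0.06,"y":-0.03,"z":-1.0,"ax":0,"ay":0,"az":0,"hand":0},
    {"x":0.06,"y":-0.03,"z":-1.95,"ax":0,"ay":0,"az":0,"hand":0},
    {"x":1.05,"y":-0.03,"z":-2.0,"ax":0,"ay":0,"az":0,"hand":0},
    {"x":2.03,"y":-0.03,"z":-1.95,"ax":0,"ay":0,"az":0,"hand":0},
    {"x":2.03,"y":-0.03,"z":-1.0,"ax":0,"ay":0,"az":0,"hand":0},
    {"x":1.8,"y":-0.03,"z":-0.6,"ax":0,"ay":0,"az":0,"hand":0},
    {"x":1.2,"y":-0.03,"z":-0.6,"ax":0,"ay":0,"az":0,"hand":0},
    {"x":0.85,"y":-0.03,"z":-0.6,"ax":0,"ay":0,"az":0,"hand":0}
  ]
}}

```text
clock: 3.4
eef_pos: [626.5, 53.3, 185.0]
tcp_rot: [3.141, -0.001, -2.903]
contact_force: [-1.7, -0.9, -0.9]
opening: 0.002
grasp_force: 1.0
```

```bash
python3 - <<'E'
from h import *
# tamp: foot(378.5,-319) knob(480.5,-218)
K=np.array([480.5,-218,23]);F=np.array([378.5,-319,23]);a=(K-F)/np.linalg.norm(K-F);yaw=np.arctan2(a[1],a[0]);print(np.degrees(yaw))
g=F+84*a
D=down(a0+np.pi)
for y in(yaw,yaw+np.pi):
  units([(HT-50*RX+62*UZ,D),(HT-50*RX+150*UZ,D),(g+np.array([0,0,170]),down(y))])
cv2.imwrite("pics/s3.png",imaging.grab_frame("side")[150:300,200:400,::-1].repeat(3,0).repeat(3,1))
E
```

```text
44.717757063729145
t3.4 [626.5  53.3 185. ] [ 3.141e+00 -1.000e-03 -2.903e+00] q [ 0.08  0.4   1.67  0.    1.07 -1.73]
xyz [ 1.338  0.008 -0.178] a [ 0.002 -0.008 -0.009]
xyz [ 1.339  0.009 -1.938] a [ 0.002 -0.008 -0.009]
xyz [ 5.137 -5.199 -0.156] a [-1.0000e-02 -5.0000e-03  2.4821e+01]
t3.4 [626.5  53.3 185. ] [ 3.141e+00 -1.000e-03 -2.903e+00] q [ 0.08  0.4   1.67  0.    1.07 -1.73]
xyz [ 1.338  0.008 -0.178] a [ 0.002 -0.008 -0.009]
xyz [ 1.339  0.009 -1.938] a [ 0.002 -0.008 -0.009]
xyz [ 5.137 -5.199 -0.156] a [ 4.000e-03 -8.000e-03 -5.179e+00]
```

View pics/s3.png

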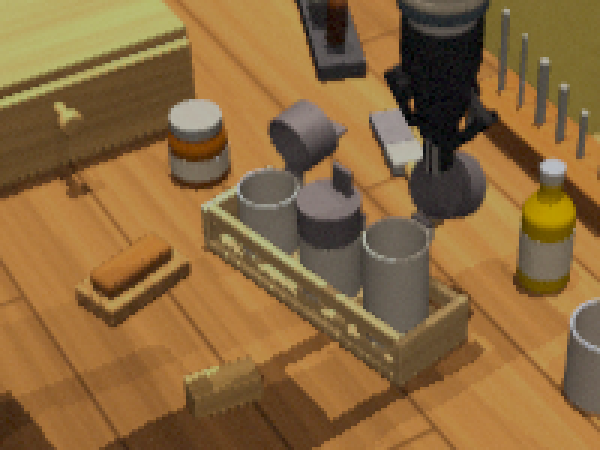

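```bash
cat >> h.py <<'E'
K=np.array([480.5,-218,23]);F=np.array([378.5,-319,23]);a=(K-F)/np.linalg.norm(K-F);yaw=np.arctan2(a[1],a[0])
Ry=lambda d:Ro.from_euler("y",d,degrees=True)
Rg=down(yaw)*Ry(-45); Rf=down(yaw)*Ry(45)
E
python3 - <<'E'
from h import *
S=imaging.camera_info("scene");print("pink",plane(S,(155,240),20),plane(S,(192,220),20))
G=K-10*a
print((down(yaw)*Ry(-45)).as_matrix().round(2))
units([(G-100*Rg.apply([0,0,1]),Rg),(G+[0,0,150],down(yaw))])
E
```

```text
pink [ 299.53924102 -465.73915207   20.        ] [ 213.41999069 -362.8177696    20.        ]
[[ 0.5   0.7  -0.5 ]
 [ 0.5  -0.71 -0.5 ]
 [-0.71  0.   -0.71]]
t3.5 [628.9  53.9 185.4] [-3.142e+00  2.000e-03 -2.903e+00] q [ 0.08  0.41  1.66  0.    1.07 -1.73]
xyz [ 3.131 -3.957  1.829] a [ 9.618 -2.662 23.166]
xyz [ 4.339 -4.686  0.241] a [2.1000e-02 6.0000e-03 2.4824e+01]
```

Call:
{"method": "drive_tool", "body": {
  "plan": [
    {"x":0.7,"y":0,"z":-0.3,"ax":0,"ay":0,"az":0,"hand":0},
    {"x":1.35,"y":0,"z":-1.0,"ax":0,"ay":0,"az":0,"hand":0},
    {"x":1.7,"y":-0.6,"z":-1.5,"ax":0,"ay":0,"az":1.4,"hand":30},
    {"x":2.4,"y":-1.2,"z":-1.5,"ax":0,"ay":0,"az":2.8,"hand":45},
    {"x":3,"y":-2,"z":-1.5,"ax":0,"ay":0,"az":4.2,"hand":60},
    {"x":3.5,"y":-2.8,"z":-1.5,"ax":0,"ay":0,"az":5.6,"hand":60},
    {"x":4,"y":-3.6,"z":-1.5,"ax":0,"ay":0,"az":7,"hand":60},
    {"x":4.3,"y":-4.3,"z":-1.5,"ax":0,"ay":0,"az":8.4,"hand":60}
  ]
}}

```text
clock: 4.25
eef_pos: [465.9, -208.1, 260.7]
tcp_rot: [-3.142, 0.001, 2.494]
contact_force: [0.9, 1.0, 0.8]
opening: 0.699
grasp_force: 0.0
```

```bash
python3 - <<'E'
from h import *
G=K-10*a
units([(G-100*Rg.apply([0,0,1]),Rg)])
E
```

```text
t4.2 [ 465.9 -208.1  260.7] [-3.142e+00  1.000e-03  2.494e+00] q [-0.42  0.14  1.84 -0.    1.15 -1.35]
xyz [-0.521  1.22   3.34 ] a [ 6.393 -5.531 15.418]
```

Call:
{"method": "drive_tool", "body": {
  "plan": [
    {"x":-0.5,"y":1.2,"z":1.5,"ax":6.4,"ay":-5.53,"az":15.4,"hand":60},
    {"x":-0.5,"y":1.2,"z":1.5,"ax":6.4,"ay":-5.53,"az":15.4,"hand":60},
    {"x":-0.5,"y":1.2,"z":1.5,"ax":6.4,"ay":-5.53,"az":15.4,"hand":60},
    {"x":-0.5,"y":1.2,"z":1.5,"ax":6.4,"ay":-5.53,"az":15.4,"hand":60},
    {"x":-0.5,"y":1.2,"z":1.5,"ax":6.4,"ay":-5.53,"az":15.4,"hand":60},
    {"x":-0.5,"y":1.2,"z":1.5,"ax":6.4,"ay":-5.53,"az":15.4,"hand":60},
    {"x":-0.5,"y":1.2,"z":1.5,"ax":6.4,"ay":-5.53,"az":15.4,"hand":60},
    {"x":-0.5,"y":1.2,"z":1.5,"ax":6.4,"ay":-5.53,"az":15.4,"hand":60}
  ]
}}

```text
clock: 5.05
eef_pos: [523.6, -173.2, 186.0]
tcp_rot: [-2.946, 0.489, 1.53]
contact_force: [-0.4, 0.0, 0.5]
opening: 0.704
grasp_force: 0.0
```

```bash
python3 - <<'E'
from h import *
G=K-10*a
units([(G-100*Rg.apply([0,0,1]),Rg)])
E
```

```text
t5.0 [ 523.6 -173.2  186. ] [-2.946  0.489  1.53 ] q [-0.03  0.41  1.77 -0.51  1.23  0.3 ]
xyz [0.83  0.323 1.617] a [ 2.475 -2.111  5.972]
```

Call:
{"method": "drive_tool", "body": {
  "plan": [
    {"x":0.83,"y":0.32,"z":1.2,"ax":2.47,"ay":-2.11,"az":5.97,"hand":60},
    {"x":0.83,"y":0.32,"z":1.2,"ax":2.47,"ay":-2.11,"az":5.97,"hand":60},
    {"x":0.83,"y":0.32,"z":1.2,"ax":2.47,"ay":-2.11,"az":5.97,"hand":60},
    {"x":0.83,"y":0.32,"z":1.2,"ax":2.47,"ay":-2.11,"az":5.97,"hand":60},
    {"x":0.83,"y":0.32,"z":1.2,"ax":2.47,"ay":-2.11,"az":5.97,"hand":60},
    {"x":0.83,"y":0.32,"z":1.2,"ax":2.47,"ay":-2.11,"az":5.97,"hand":60},
    {"x":0.83,"y":0.32,"z":1.2,"ax":2.47,"ay":-2.11,"az":5.97,"hand":60}
  ]
}}

```text
clock: 5.75
eef_pos: [528.3, -166.0, 110.8]
tcp_rot: [-3.135, 0.783, 0.793]
contact_force: [-1.1, -0.2, 0.0]
opening: 0.705
grasp_force: 0.0
```

```bash
python3 - <<'E'
from h import *
G=K-10*a; z=Rg.apply([0,0,1])
units([(G-60*z,Rg),(G+19*z,Rg)])
W=imaging.camera_info("wrist"); im=imaging.grab_frame("wrist"); 
for X in (K,F,G): print(proj(W,X))
cv2.imwrite("pics/w1.png",im[:,:,::-1])
E
```

```text
t5.8 [ 528.3 -166.   110.8] [-3.135  0.783  0.793] q [ 0.    0.71  1.59 -0.52  1.47  1.01]
xyz [0.099 0.066 1.181] a [ 0.02  -0.026  0.086]
xyz [0.095 0.062 2.761] a [ 0.02  -0.026  0.086]
[318.90378482 221.33230382]
[316.73945488 289.27466291]
[318.68729268 228.12839658]
```

View pics/w1.png

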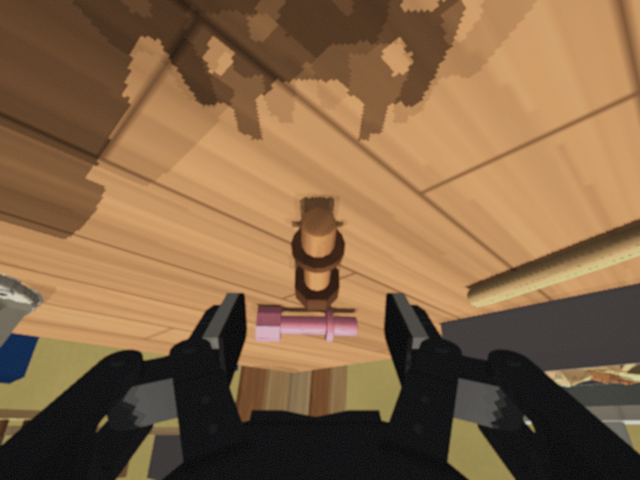

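The wrist view shows the knob end at (319,220), against a predicted (319,221), with the axis centred between the fingers. The pink look-alike lies beyond it. I'll go in and grip.

Call:
{"method": "drive_tool", "body": {
  "plan": [
    {"x":0.1,"y":0.06,"z":0.9,"ax":0,"ay":0,"az":0.09,"hand":60},
    {"x":0.1,"y":0.06,"z":1.8,"ax":0,"ay":0,"az":0.09,"hand":60},
    {"x":0.1,"y":0.06,"z":2.4,"ax":0,"ay":0,"az":0.09,"hand":60},
    {"x":0.1,"y":0.06,"z":2.76,"ax":0,"ay":0,"az":0.09,"hand":55},
    {"x":0.1,"y":0.06,"z":2.76,"ax":0,"ay":0,"az":0.09,"hand":20},
    {"x":0.1,"y":0.06,"z":2.76,"ax":0,"ay":0,"az":0.09,"hand":20},
    {"x":0.1,"y":0.06,"z":2.76,"ax":0,"ay":0,"az":0.09,"hand":20},
    {"x":0.1,"y":0.06,"z":2.76,"ax":0,"ay":0,"az":0.09,"hand":20}
  ],
  "grip_force": 100
}}

```text
clock: 6.6
eef_pos: [465.1, -233.9, 9.9]
tcp_rot: [3.136, 0.783, 0.776]
contact_force: [0.4, 0.8, 3.4]
opening: 0.297
grasp_force: 98.2
```

```bash
python3 - <<'E'
from h import *
# stand point: foot centre at Q; knob grasp 136 up
Q=np.array([480,-200,0.]); zf=Rf.apply([0,0,1]); zg=Rg.apply([0,0,1]); g=Q+[0,0,136]
R0=down(yaw)
units([(monitor.sense()["eef_pos"]+[0,0,60],Rg),(g+[0,0,25]+19*R0.apply([0,0,1]),R0),(g+[0,0,25]+19*zf,Rf)])
E
```

```text
t6.6 [ 465.1 -233.9    9.9] [3.136 0.783 0.776] q [-0.1   0.79  1.74 -0.62  1.24  1.09]
xyz [-0.846  0.005 -0.851] a [ 0.026 -0.025 -0.031]
xyz [-1.374 -0.261 -2.36 ] a [ 0.037  7.475 -0.019]
xyz [-1.262 -0.261 -2.628] a [ 4.5000e-02  1.4975e+01 -4.0000e-03]
```

Call:
{"method": "drive_tool", "body": {
  "plan": [
    {"x":-0.6,"y":0,"z":-0.6,"ax":0,"ay":0,"az":0,"hand":20},
    {"x":-1.2,"y":0,"z":-1.2,"ax":0,"ay":0,"az":0,"hand":20},
    {"x":-1.6,"y":-0.1,"z":-1.9,"ax":0,"ay":1.2,"az":0,"hand":20},
    {"x":-1.6,"y":-0.2,"z":-2.4,"ax":0,"ay":2.6,"az":0,"hand":20},
    {"x":-1.5,"y":-0.26,"z":-2.6,"ax":0,"ay":4,"az":0,"hand":20},
    {"x":-1.4,"y":-0.26,"z":-2.6,"ax":0,"ay":5.4,"az":0,"hand":20},
    {"x":-1.4,"y":-0.26,"z":-2.6,"ax":0,"ay":6.8,"az":0,"hand":20},
    {"x":-1.37,"y":-0.26,"z":-2.6,"ax":0,"ay":8.2,"az":0,"hand":20}
  ]
}}

```text
clock: 7.4
eef_pos: [486.7, -194.3, 151.3]
tcp_rot: [3.134, -0.081, 0.781]
contact_force: [-1.2, 1.6, -2.6]
opening: 0.299
grasp_force: 98.6
```

```bash
python3 - <<'E'
from h import *
Q=np.array([480,-200,0.]); zf=Rf.apply([0,0,1]); g=Q+[0,0,136]
units([(g+[0,0,25]+19*zf,Rf)])
E
```

```text
t7.4 [ 486.7 -194.3  151.3] [ 3.134 -0.081  0.781] q [-0.43  0.28  1.95  0.1   0.88  0.3 ]
xyz [ 0.087 -0.014  0.081] a [0.07  6.723 0.034]
```

Call:
{"method": "drive_tool", "body": {
  "plan": [
    {"x":0.02,"y":0,"z":-0.2,"ax":0,"ay":1.4,"az":0,"hand":20},
    {"x":0.05,"y":0,"z":-0.2,"ax":0,"ay":2.8,"az":0,"hand":20},
    {"x":0.08,"y":0,"z":-0.1,"ax":0,"ay":4.2,"az":0,"hand":20},
    {"x":0.08,"y":0,"z":0,"ax":0.05,"ay":5.6,"az":0,"hand":20},
    {"x":0.09,"y":0,"z":0.08,"ax":0.07,"ay":6.72,"az":0.03,"hand":20},
    {"x":0.09,"y":0,"z":0.08,"ax":0.07,"ay":6.72,"az":0.03,"hand":20},
    {"x":0.09,"y":0,"z":0.08,"ax":0.07,"ay":6.72,"az":0.03,"hand":20}
  ]
}}

```text
clock: 8.1
eef_pos: [488.3, -191.5, 145.1]
tcp_rot: [-3.132, -0.776, 0.771]
contact_force: [0.4, 0.1, -1.3]
opening: 0.297
grasp_force: 98.7
```

```bash
python3 - <<'E'
from h import *
Q=np.array([480,-200,0.]); zf=Rf.apply([0,0,1]); g=Q+[0,0,136]
units([(g+[0,0,0]+19*zf,Rf)])
o=[]
for n in("scene","side"):
    im=imaging.grab_frame(n); c=imaging.camera_info(n); u,v=proj(c,Q+[0,0,90]).astype(int)
    o.append(cv2.resize(im[v-60:v+60,u-60:u+60,::-1],(400,400)))
    print(n,u-60,v-60)
cv2.imwrite("pics/up1.png",np.hstack(o))
E
```

```text
t8.1 [ 488.3 -191.5  145.1] [-3.132 -0.776  0.771] q [-0.85  0.41  2.07  0.97  1.01 -0.75]
xyz [-0.293  0.008  0.344] a [-0.031  0.093 -0.063]
scene 190 188
side 292 245
```

View pics/up1.png

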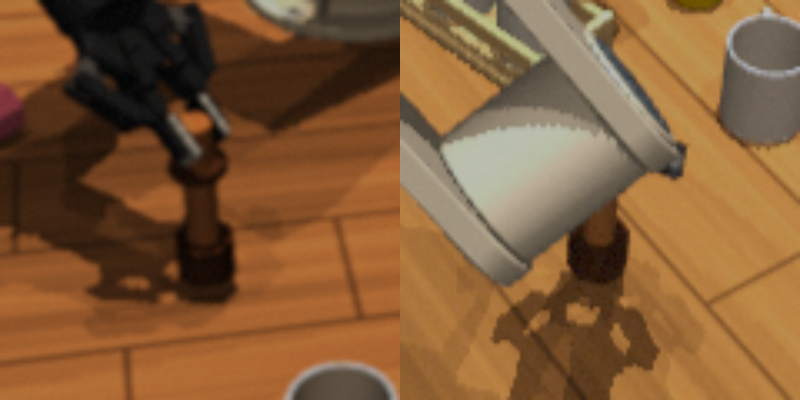

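Call:
{"method": "drive_tool", "body": {
  "plan": [
    {"x":-0.15,"y":0,"z":0.16,"ax":0,"ay":0.1,"az":0,"hand":20},
    {"x":-0.25,"y":0,"z":0.27,"ax":0,"ay":0.1,"az":0,"hand":20},
    {"x":-0.25,"y":0,"z":0.27,"ax":0,"ay":0.1,"az":0,"hand":20}
  ]
}}

```text
clock: 8.5
eef_pos: [489.3, -189.7, 127.1]
tcp_rot: [-3.134, -0.788, 0.776]
contact_force: [0.1, 0.3, -2.0]
opening: 0.297
grasp_force: 98.7
```

```bash
python3 - <<'E'
from h import *
S=imaging.camera_info("scene")
b=np.array([480,-200,24.])
k=tuple(proj(S,b+[0,0,146])); print(proj(S,b),k)
dn=Rf.inv().apply([0,0,-1]); print("10mm down",dn*.2, monitor.sense()["contact_force"])
E
```

```text
[252.17307737 267.93101622] (np.float64(248.01071751160424), np.float64(223.13342521238525))
10mm down [-1.41421356e-01 -1.66533454e-17  1.41421356e-01] [ 0.12239138  0.33640548 -1.96818746]
```

Call:
{"method": "drive_tool", "body": {
  "plan": [
    {"x":-0.03,"y":0,"z":0.03,"ax":0,"ay":0,"az":0,"hand":20},
    {"x":-0.05,"y":0,"z":0.05,"ax":0,"ay":0,"az":0,"hand":20},
    {"x":-0.05,"y":0,"z":0.05,"ax":0,"ay":0,"az":0,"hand":20}
  ]
}}

```text
clock: 8.8
eef_pos: [489.3, -190.4, 124.2]
tcp_rot: [-3.135, -0.79, 0.775]
contact_force: [0.1, 0.5, 1.9]
opening: 0.301
grasp_force: 99.2
```

Call:
{"method": "drive_tool", "body": {
  "plan": [
    {"x":-0.015,"y":0,"z":0.015,"ax":0,"ay":0,"az":0,"hand":20},
    {"x":-0.015,"y":0,"z":0.015,"ax":0,"ay":0,"az":0,"hand":20}
  ]
}}

```text
clock: 9.0
eef_pos: [489.6, -190.2, 124.1]
tcp_rot: [-3.135, -0.792, 0.775]
contact_force: [-1.7, 0.8, 11.3]
opening: 0.298
grasp_force: 99.8
```

Call:
{"method": "drive_tool", "body": {
  "plan": [
    {"x":0.01,"y":0,"z":-0.01,"ax":0,"ay":0,"az":0,"hand":35},
    {"x":0.01,"y":0,"z":-0.01,"ax":0,"ay":0,"az":0,"hand":60},
    {"x":0.01,"y":0,"z":-0.01,"ax":0,"ay":0,"az":0,"hand":60},
    {"x":0.01,"y":0,"z":-0.01,"ax":0,"ay":0,"az":0,"hand":60},
    {"x":0,"y":0,"z":-0.7,"ax":0,"ay":0,"az":0,"hand":60},
    {"x":0,"y":0,"z":-1.5,"ax":0,"ay":0,"az":0,"hand":60},
    {"x":0,"y":0,"z":-2.3,"ax":0,"ay":0,"az":0,"hand":60},
    {"x":0,"y":0,"z":-2.5,"ax":0,"ay":0,"az":0,"hand":60}
  ]
}}

```text
clock: 9.8
eef_pos: [425.8, -255.8, 212.9]
tcp_rot: [-3.14, -0.788, 0.776]
contact_force: [1.0, -0.4, 0.6]
opening: 0.702
grasp_force: 0.0
```

```bash
python3 - <<'E'
from h import *
o=[]
for n in("scene","side"):
    im=imaging.grab_frame(n); c=imaging.camera_info(n); u,v=proj(c,[480,-200,80]).astype(int)
    o.append(cv2.resize(im[v-50:v+50,u-50:u+50,::-1],(400,400)))
    print(n,u-50,v-50)
cv2.imwrite("pics/up2.png",np.hstack(o))
E
```

```text
scene 200 201
side 302 258
```

View pics/up2.png

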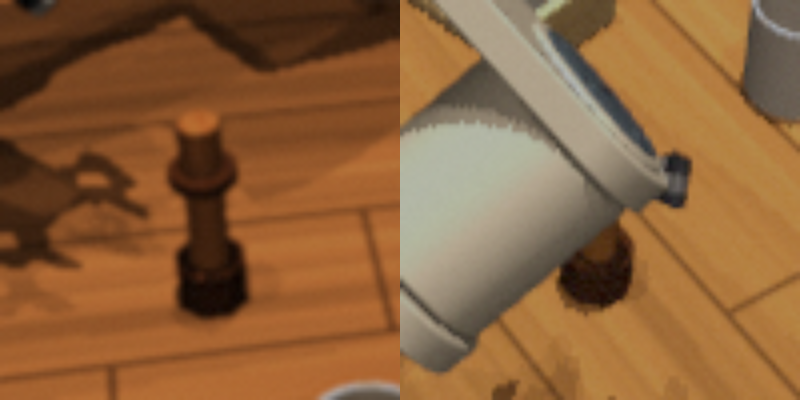

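It's standing free. The knob top is at scene (250,231.5) and the foot at (253,276). Next I'll regrasp from above, with the fingers closing along the rack's long side.

```bash
cat >> h.py <<'E'
KT=plane(imaging.camera_info("scene"),(250,231.5),146)
E
python3 - <<'E'
from h import *
print(KT,plane(imaging.camera_info("scene"),(253.2,276),0))
D=down(a0)
units([(KT*[1,1,0]+[0,0,220],D)])
E
```

```text
[ 482.78574929 -197.07672887  146.        ] [ 485.63277582 -199.41238409    0.        ]
t9.9 [ 426.3 -254.4  211.3] [-3.138 -0.789  0.775] q [-1.04  0.31  2.01  0.83  1.21 -0.71]
xyz [ 1.257 -0.024  1.02 ] a [-2.049 -7.337  4.859]
```

Call:
{"method": "drive_tool", "body": {
  "plan": [
    {"x":1.26,"y":-0.02,"z":1.02,"ax":-2.05,"ay":-7.34,"az":4.86,"hand":60},
    {"x":1.26,"y":-0.02,"z":1.02,"ax":-2.05,"ay":-7.34,"az":4.86,"hand":60},
    {"x":1.26,"y":-0.02,"z":1.02,"ax":-2.05,"ay":-7.34,"az":4.86,"hand":60},
    {"x":1.26,"y":-0.02,"z":1.02,"ax":-2.05,"ay":-7.34,"az":4.86,"hand":60},
    {"x":1.26,"y":-0.02,"z":1.02,"ax":-2.05,"ay":-7.34,"az":4.86,"hand":60},
    {"x":1.26,"y":-0.02,"z":1.02,"ax":-2.05,"ay":-7.34,"az":4.86,"hand":60},
    {"x":1.26,"y":-0.02,"z":1.02,"ax":-2.05,"ay":-7.34,"az":4.86,"hand":60},
    {"x":1.26,"y":-0.02,"z":1.02,"ax":-2.05,"ay":-7.34,"az":4.86,"hand":60}
  ]
}}

```text
clock: 10.7
eef_pos: [483.6, -193.8, 218.3]
tcp_rot: [-3.141, 0.005, 0.241]
contact_force: [1.5, -0.6, -0.3]
opening: 0.703
grasp_force: 0.0
```

```bash
python3 - <<'E'
from h import *
D=down(a0)
units([([482,-198.5,118],D)])
W=imaging.camera_info("wrist"); im=imaging.grab_frame("wrist")
hsv=cv2.cvtColor(im,cv2.COLOR_RGB2HSV)
u,v=proj(W,[482,-198.5,146]);print(u,v)
cv2.imwrite("pics/w2.png",im[:,:,::-1])
E
```

```text
t10.7 [ 483.6 -193.8  218.3] [-3.141  0.005  0.241] q [-0.38  0.21  1.86 -0.    1.07  0.95]
xyz [-0.044  0.085  2.006] a [-0.01   0.048  0.019]
320.69552332455925 257.31776669793385
```

View pics/w2.png

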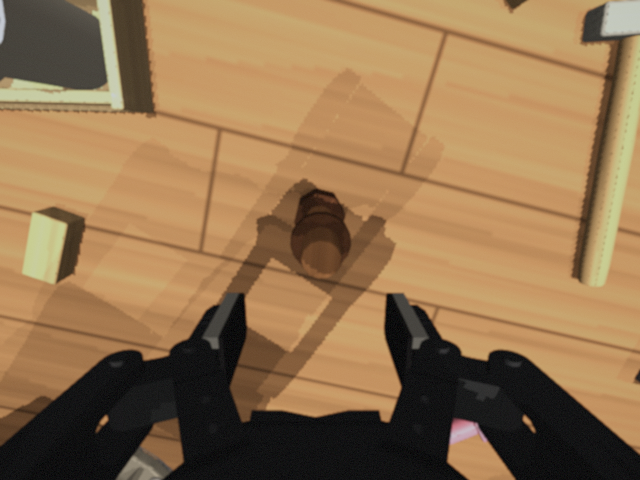

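The knob top is at (321,259), against a predicted (321,257), so it's centred. That was my tenth picture, so the remaining checks will be numeric.

Call:
{"method": "drive_tool", "body": {
  "plan": [
    {"x":-0.04,"y":0.08,"z":0.9,"ax":0,"ay":0,"az":0,"hand":60},
    {"x":-0.04,"y":0.08,"z":1.7,"ax":0,"ay":0,"az":0,"hand":60},
    {"x":-0.04,"y":0.08,"z":2.0,"ax":0,"ay":0,"az":0,"hand":60},
    {"x":-0.04,"y":0.08,"z":2.0,"ax":0,"ay":0,"az":0,"hand":50},
    {"x":-0.04,"y":0.08,"z":2.0,"ax":0,"ay":0,"az":0,"hand":20},
    {"x":-0.04,"y":0.08,"z":2.0,"ax":0,"ay":0,"az":0,"hand":20},
    {"x":-0.04,"y":0.08,"z":2.0,"ax":0,"ay":0,"az":0,"hand":20},
    {"x":-0.04,"y":0.08,"z":2.0,"ax":0,"ay":0,"az":0,"hand":20}
  ],
  "grip_force": 60
}}

```text
clock: 11.55
eef_pos: [482.2, -200.2, 120.2]
tcp_rot: [-3.14, -0.0, 0.241]
contact_force: [-0.0, 0.1, -2.1]
opening: 0.306
grasp_force: 59.0
```

```bash
python3 - <<'E'
from h import *
D=down(a0)
s=monitor.sense()
units([(s["eef_pos"]+[0,0,170],D),(TALL-12*UZ+UZ*290,D)])
E
```

```text
t11.6 [ 482.2 -200.2  120.2] [-3.14  -0.     0.241] q [-0.4   0.33  1.95  0.    0.86  0.93]
xyz [ 1.0e-03 -5.0e-03 -3.4e+00] a [-0.014 -0.002  0.018]
xyz [ 2.936 -4.251 -3.389] a [-0.014 -0.002  0.018]
```

Call:
{"method": "drive_tool", "body": {
  "plan": [
    {"x":0,"y":0,"z":-0.5,"ax":0,"ay":0,"az":0,"hand":20},
    {"x":0,"y":0,"z":-1.4,"ax":0,"ay":0,"az":0,"hand":20},
    {"x":0.2,"y":-0.3,"z":-2.3,"ax":0,"ay":0,"az":0,"hand":20},
    {"x":0.6,"y":-0.9,"z":-3.0,"ax":0,"ay":0,"az":0,"hand":20},
    {"x":1.1,"y":-1.6,"z":-3.5,"ax":0,"ay":0,"az":0,"hand":20},
    {"x":1.6,"y":-2.3,"z":-3.5,"ax":0,"ay":0,"az":0,"hand":20},
    {"x":2.1,"y":-3,"z":-3.5,"ax":0,"ay":0,"az":0,"hand":20},
    {"x":2.5,"y":-3.6,"z":-3.5,"ax":0,"ay":0,"az":0,"hand":20}
  ]
}}

```text
clock: 12.35
eef_pos: [561.1, 6.3, 295.6]
tcp_rot: [-3.139, -0.001, 0.241]
contact_force: [0.6, -0.5, -2.1]
opening: 0.309
grasp_force: 59.5
```

```bash
python3 - <<'E'
from h import *
# refine tall tube rim ellipse in the side view (bright/white ring), numerically
c=imaging.camera_info("side"); im=imaging.grab_frame("side")
rim=np.array([proj(c,TALL+120*UZ+31.5*(np.cos(t)*RX+np.sin(t)*RY)) for t in np.linspace(0,2*np.pi,60)])
hsv=cv2.cvtColor(im,cv2.COLOR_RGB2HSV).astype(int)
bw=((hsv[...,1]<60)&(hsv[...,2]>140)).astype(np.uint8)
dt=cv2.distanceTransform(1-bw,cv2.DIST_L2,5)
best=[]
u0,v0=rim.mean(0).astype(int); sub=bw[v0-25:v0+25,u0-25:u0+25]
n,l,s,ce=cv2.connectedComponentsWithStats(sub)
for i in range(1,n):
    if s[i,4]>15:
        pts=np.argwhere(l==i)[:,::-1]; h=cv2.convexHull(pts.astype(np.int32)); 
        e=cv2.fitEllipse(h) if len(h)>5 else None; print(s[i],e and (np.array(e[0])+[u0-25,v0-25], e[1:]), )
        if e: print(plane(c,np.array(e[0])+[u0-25,v0-25],132))
print("pred",rim.mean(0),rim.min(0),rim.max(0))
units([(TALL+278*UZ,down(a0))])
np.save("side_now.npy",im)
E
```

```text
pred [332.79291572 229.1729848 ] [321.79988805 222.1888446 ] [343.53809194 236.43571329]
t12.4 [562.6  10.5 295.4] [-3.137e+00 -2.000e-03  2.420e-01] q [0.01 0.2  1.7  0.01 1.25 1.34]
xyz [ 0.368 -0.537  0.111] a [-0.047 -0.022  0.031]
```

```bash
python3 - <<'E'
from h import *
c=imaging.camera_info("side")
for f in("s2","s3"):
    im=cv2.imread(f"pics/{f}.png")[1::3,1::3]; hsv=cv2.cvtColor(im,cv2.COLOR_BGR2HSV).astype(int)
    for name,P,z in(("tall",TALL,132),("spare",SP,86)):
        u0,v0=proj(c,P*[1,1,0]+[0,0,z]).astype(int)-[200,150]; x0,y0=u0-20,v0-14
        s=hsv[y0:v0+14,x0:u0+20]
        if f=="s2" and name=="tall": print(s[10,:,2]);print(s[:,20,2]);print(s[:,20,1])
        for th in(140,150,160):
            bw=((s[...,1]<55)&(s[...,2]>th)).astype(np.uint8)
            n,l,st,_=cv2.connectedComponentsWithStats(bw,connectivity=8)
            i=1+np.argmax(st[1:,4]); p=np.argwhere(l==i)[:,::-1].astype(np.int32); e=cv2.fitEllipse(cv2.convexHull(p))
            q=np.array(e[0])+[x0+200,y0+150]; print(f,name,th,st[i],q,np.round(e[1],1),plane(c,q,z).round(1))
E
```

```text
[ 57  53  54  52  48  44  42  39  55  99 160 159 130  96 100 102 104 105
 105 108 106 102 101 105 102 100  94  99 107 113  67  56  77 110 168 172
 187 187 186 187]
[187 187 186 187 187 186 183 166 126 105 106 107 102 104 108 105 106 107
 106 105 105 166 137 104 108 105 106 106]
[150 153 155 158 155 165 167  52  30  46  51  52  45  47  47  46  48  48
  38  49  51  18  26  49  50  53  43  46]
s2 tall 140 [ 9  9  4 11 12] [323.89999962 229.        ] [ 6.3 10. ] [553.   55.4 132. ]Traceback (most recent call last):
  File "<stdin>", line 12, in <module>
cv2.error: OpenCV(4.12.0) /io/opencv/modules/imgproc/src/shapedescr.cpp:361: error: (-201:Incorrect size of input array) There should be at least 5 points to fit the ellipse in function 'fitEllipseNoDirect'
```

Call:
{"method": "drive_tool", "body": {
  "plan": [
    {"x":0.36,"y":-0.54,"z":0.3,"ax":-0.04,"ay":0,"az":0,"hand":20},
    {"x":0.36,"y":-0.54,"z":0.3,"ax":-0.04,"ay":0,"az":0,"hand":20},
    {"x":0.36,"y":-0.54,"z":0.6,"ax":-0.04,"ay":0,"az":0,"hand":20},
    {"x":0.36,"y":-0.54,"z":0.85,"ax":-0.04,"ay":0,"az":0,"hand":20},
    {"x":0.36,"y":-0.54,"z":1.1,"ax":-0.04,"ay":0,"az":0,"hand":20},
    {"x":0.36,"y":-0.54,"z":1.1,"ax":-0.04,"ay":0,"az":0,"hand":20}
  ]
}}

```text
clock: 13.0
eef_pos: [577.3, 35.5, 245.6]
tcp_rot: [3.138, -0.014, 0.24]
contact_force: [4.2, 5.3, 29.0]
opening: 0.307
grasp_force: 74.2
```

```bash
python3 - <<'E'
from h import *
print(monitor.sense()["contact_force"])
units([([573.6,41.3,140],down(a0))])
E
```

```text
[ 4.17296729  5.28551126 29.00256621]
t13.0 [577.3  35.5 245.6] [ 3.138 -0.014  0.24 ] q [ 0.06  0.26  1.73 -0.    1.14  1.39]
xyz [-0.074 -0.136  2.111] a [ 0.031 -0.136  0.013]
```

Call:
{"method": "drive_tool", "body": {
  "plan": [
    {"x":0,"y":0,"z":-0.6,"ax":0,"ay":0,"az":0,"hand":20},
    {"x":0,"y":0,"z":-0.8,"ax":0,"ay":0,"az":0,"hand":20},
    {"x":0,"y":0,"z":-0.8,"ax":0,"ay":0,"az":0,"hand":20},
    {"x":0,"y":0,"z":-0.8,"ax":0,"ay":0,"az":0,"hand":20}
  ]
}}

```text
clock: 13.4
eef_pos: [570.9, 34.6, 278.7]
tcp_rot: [3.14, 0.002, 0.24]
contact_force: [-0.9, 0.4, -1.6]
opening: 0.301
grasp_force: 71.0
```

```bash
python3 - <<'E'
from h import *
s=monitor.sense();p=s["eef_pos"];print(s["contact_force"])
units([([573.6,41.3,p[2]],down(a0))])
# numeric check of tamp in hand: dark-brown/wood pixels in scene and side, foot centroid
from rig import imaging
foot=p-[0,0,120]
for n in("scene","side","wrist"):
    c=imaging.camera_info(n); im=imaging.grab_frame(n); cv2.imwrite(f"pics/q_{n}.png",im[:,:,::-1])
    print(n,proj(c,foot),proj(c,foot+[0,0,34]),proj(c,foot+[0,0,105]),proj(c,foot+[0,0,146]))
    if n=="wrist": continue
    hsv=cv2.cvtColor(im,cv2.COLOR_RGB2HSV).astype(int)
    for h in (8,20,28,45,60,80,92):
        u,v=proj(c,foot+[0,0,h]).round().astype(int)
        row=hsv[v,u-16:u+17]; print(h,v,u-16,"|".join("%d.%d.%d"%tuple(x) for x in row[::2]))
E
```

```text
[-0.94384949  0.39460515 -1.57385209]
t13.4 [570.9  34.6 278.7] [3.14e+00 2.00e-03 2.40e-01] q [ 0.06  0.23  1.69 -0.    1.22  1.39]
xyz [ 0.085 -0.117 -0.   ] a [0.018 0.02  0.013]
scene [348.56417679 238.19883244] [349.42608845 226.7421361 ] [351.33852162 201.32170497] [352.5183962  185.63858421]
8 236 333 23.140.155|16.171.115|15.167.116|13.168.44|8.239.16|11.217.20|11.197.22|9.243.21|10.174.22|9.204.20|5.180.17|11.194.63|12.183.152|13.182.168|12.181.165|13.179.165|13.182.164
20 232 333 15.165.122|15.165.119|14.177.62|12.213.12|9.204.20|11.215.19|8.201.19|11.194.21|12.217.20|9.177.23|11.242.20|9.170.15|12.189.96|12.181.155|13.180.154|13.183.156|12.180.157
28 229 333 15.174.126|14.172.132|15.177.85|175.109.14|12.191.20|2.195.17|6.198.18|5.170.18|11.198.18|6.201.19|9.204.20|0.255.9|12.198.58|13.181.131|12.180.133|13.186.130|13.187.132
45 223 334 13.181.128|12.186.130|12.198.49|8.194.21|7.191.24|13.204.45|12.195.55|11.185.62|11.193.62|11.201.52|9.194.21|12.219.21|12.181.120|13.185.152|13.181.152|13.180.153|12.182.153
60 218 334 12.181.131|13.184.129|12.185.131|12.185.116|11.186.59|10
[... 1288 characters left out ...]
.52|160.29.53|0.24.54|163.44.52
60 207 317 15.159.143|16.162.183|17.156.188|18.154.185|18.155.183|13.204.70|13.174.91|12.188.91|14.193.86|16.203.78|19.87.135|0.29.52|173.23.45|165.21.48|5.28.55|10.29.52|8.36.56
80 202 317 17.156.185|19.154.185|18.156.185|17.163.185|16.160.186|16.219.64|14.203.88|11.173.90|13.181.90|13.136.79|34.19.185|25.25.182|16.33.133|0.22.58|175.37.41|177.40.63|5.30.101
92 198 317 17.152.186|16.160.186|16.160.186|16.162.187|16.166.166|12.167.49|9.176.42|11.166.43|7.191.44|14.136.45|15.54.104|24.24.169|21.136.184|21.139.184|20.143.185|19.142.187|17.160.178
wrist [314.24587845 232.96101843] [314.239086   246.80254127] [314.21658202 292.66076427] [314.19304085 340.63253463]
```

```bash
python3 - <<'E'
from h import *
im=cv2.imread("pics/q_wrist.png"); hsv=cv2.cvtColor(im,cv2.COLOR_BGR2HSV).astype(int)
for v in range(190,350,8): print(v," ".join("%d"%x for x in hsv[v,256:376:4,2]))
print("col315"," ".join("%d"%x for x in hsv[160:380:4,315,2]))
c=imaging.camera_info("wrist")
p=monitor.sense()["eef_pos"]; f=p-[0,0,120]; R=Ro.from_euler("xyz",monitor.sense()["tcp_rot"])
for h in(0,34):
  for d in((23,0,0),(-23,0,0),(0,23,0),(0,-23,0)): print(h,d,proj(c,f+[0,0,h]+R.apply(d)).round(1))
E
```

```text
190 215 216 220 222 221 220 168 213 206 230 230 224 223 222 223 222 223 218 221 154 149 217 217 130 191 222 216 216 215 215
198 167 217 222 222 216 210 76 139 144 162 184 188 206 167 143 143 144 143 142 145 218 189 217 112 211 222 205 215 216 215
206 190 223 223 213 127 77 84 99 143 144 143 145 167 155 143 145 142 144 143 111 78 212 177 90 213 223 216 214 167 182
214 221 222 210 180 86 83 86 89 94 137 144 152 145 144 144 145 143 141 95 88 87 94 170 85 204 213 155 158 156 156
222 216 217 217 172 89 85 89 93 95 95 97 83 46 39 36 35 47 64 85 90 86 95 159 88 208 213 167 162 162 161
230 124 127 129 131 160 88 92 95 58 39 38 43 50 51 58 59 59 50 43 31 63 144 142 97 210 212 156 163 162 161
238 223 201 197 197 191 156 93 70 45 53 51 54 52 54 50 51 52 53 52 55 52 90 187 185 209 208 143 129 112 108
246 216 214 216 166 153 152 144 51 53 53 53 54 74 84 81 82 79 61 53 54 53 51 67 151 212 204 155 155 157 156
254 215 215 216 193 159 157 110 49 52 53 69 80 82 82 81 82 79 75 72 54 50 53 51 82 134 131 132 129 127 138
262 216 215 216 196 162 159 50 53 49 41 37 42 47 52 59 57 61 62 44 39 42 51 56 92 123
[... 780 characters left out ...]
14 117 118 123 124 122 116 83 57 13 25 77 80 79 72
334 23 23 28 114 66 31 60 113 118 120 118 116 114 114 110 114 114 118 121 124 120 113 111 81 21 27 115 84 20 27
342 21 24 22 27 25 25 87 120 119 119 119 115 113 112 110 116 116 118 121 122 118 114 111 108 28 32 22 27 20 22
col315 148 149 148 131 174 135 219 222 223 144 143 142 143 145 145 79 33 54 63 50 53 76 82 80 70 41 72 67 59 62 62 73 73 75 72 74 74 72 82 115 113 113 115 116 113 116 113 114 113 114 112 114 112 111 109
0 (23, 0, 0) [313.9 203.6]
0 (-23, 0, 0) [314.1 261.1]
0 (0, 23, 0) [343.9 233. ]
0 (0, -23, 0) [284.1 233.1]
34 (23, 0, 0) [313.9 213.7]
34 (-23, 0, 0) [314.  278.2]
34 (0, 23, 0) [347.9 246.8]
34 (0, -23, 0) [280.  246.9]
```

```bash
python3 - <<'E'
from h import *
from scipy.optimize import least_squares
c=imaging.camera_info("wrist")
s=monitor.sense(); p=s["eef_pos"]; R=Ro.from_euler("xyz",s["tcp_rot"])
# tamp model in tool frame: pivot at tool (d,0,-19), axis tilt t about tool y; h along -z; tool z of foot = L
def pt(d,t,h,x,L=120):
    q=Ro.from_euler("y",t).apply([x,0,(L-h)+19])+[d,0,-19]
    return proj(c,p+R.apply(q))[1]
obs=[(0,24,221),(110,23,262.5),(146,14,316)]
for h,x,v in obs: print(h,v,pt(0,0,h,x),pt(-9,0,h,x))
f=least_squares(lambda q:[pt(q[0],q[1],h,x)-v for h,x,v in obs],[0,0]);print(f.x,np.degrees(f.x[1]),f.fun)
q=Ro.from_euler("y",f.x[1]).apply([0,0,139])+[f.x[0],0,-19];print("foot in tool",q)
E
```

```text
0 221 202.76550208446534 214.49110573688287
110 262.5 251.11157386361663 269.61590560891756
146 316 306.4016590565518 328.29419859972955
[-4.59073307 -0.06777847] -3.8834204093731666 [-0.42583897  1.10177699 -0.69767917]
foot in tool [-14.00472901   0.         119.68084468]
```

The wrist, scene and side edges agree: after the light rim touch the tamp is tilted 3.9° in the grip, with the foot 14 mm towards the robot. I'll level it, re-centre it over the tube, and check again before going down.

Call:
{"method": "drive_tool", "body": {
  "plan": [
    {"x":0.2,"y":-0.12,"z":0,"ax":0,"ay":0.65,"az":0,"hand":20},
    {"x":0.2,"y":-0.12,"z":0,"ax":0,"ay":0.65,"az":0,"hand":20},
    {"x":0.2,"y":-0.12,"z":0,"ax":0,"ay":0.65,"az":0,"hand":20},
    {"x":0.2,"y":-0.12,"z":0,"ax":0,"ay":0.65,"az":0,"hand":20}
  ]
}}

```text
clock: 13.95
eef_pos: [579.5, 43.0, 279.4]
tcp_rot: [3.14, -0.065, 0.241]
contact_force: [0.0, 0.2, -2.2]
opening: 0.307
grasp_force: 71.0
```

```bash
cat > foot.py <<'E'
from h import *
s=monitor.sense(); p=s["eef_pos"]; print(p.round(1),s["tcp_rot"].round(3))
F=np.array([573.6,41.3,p[2]-120.4])
for n in("scene","side"):
    c=imaging.camera_info(n); v=cv2.cvtColor(imaging.grab_frame(n),cv2.COLOR_RGB2HSV).astype(int)
    for h,half in((14,24),(20,24),(26,24),(62,13),(80,13)):
        u,w=proj(c,F+[0,0,h]); row=v[int(round(w)),int(u)-16:int(u)+18]
        d=(row[:,2]<(55 if h<30 and n=="side" else 50 if h<30 else 95))&(row[:,1]>90)
        i=np.flatnonzero(d); i=i[np.abs(i-16)<14]
        print(n,h,"pred",round(u,1),"obs",int(u)-16+i.min(),int(u)-16+i.max(),"cen",int(u)-16+(i.min()+i.max())/2)
E
python3 foot.py
```

```text
[579.5  43.  279.4] [ 3.14  -0.065  0.241]
scene 14 pred 351.9 obs 344 362 cen 353.0
scene 20 pred 352.1 obs 344 362 cen 353.0
scene 26 pred 352.2 obs 344 362 cen 353.0
scene 62 pred 353.2 obs 349 359 cen 354.0
scene 80 pred 353.8 obs 349 359 cen 354.0
side 14 pred 332.6 obs 325 340 cen 332.5
side 20 pred 332.6 obs 325 340 cen 332.5
side 26 pred 332.6 obs 325 340 cen 332.5
side 62 pred 332.6 obs 329 337 cen 333.0
side 80 pred 332.7 obs 329 337 cen 333.0
```

Call:
{"method": "drive_tool", "body": {
  "plan": [
    {"x":-0.03,"y":0.02,"z":0.45,"ax":0,"ay":0,"az":0,"hand":20},
    {"x":-0.045,"y":0.02,"z":0.7,"ax":0,"ay":0,"az":0,"hand":20},
    {"x":-0.06,"y":0.02,"z":0.9,"ax":0,"ay":0,"az":0,"hand":20},
    {"x":-0.06,"y":0.02,"z":0.9,"ax":0,"ay":0,"az":0,"hand":20}
  ]
}}

```text
clock: 14.45
eef_pos: [579.0, 42.0, 233.0]
tcp_rot: [3.14, -0.064, 0.241]
contact_force: [-1.2, 0.2, -2.4]
opening: 0.308
grasp_force: 71.1
```

Call:
{"method": "drive_tool", "body": {
  "plan": [
    {"x":-0.03,"y":0,"z":0.5,"ax":0,"ay":0,"az":0,"hand":20},
    {"x":-0.06,"y":0,"z":1.0,"ax":0,"ay":0,"az":0,"hand":20},
    {"x":-0.09,"y":0,"z":1.4,"ax":0,"ay":0,"az":0,"hand":20},
    {"x":-0.11,"y":0,"z":1.7,"ax":0,"ay":0,"az":0,"hand":20},
    {"x":-0.115,"y":0,"z":1.8,"ax":0,"ay":0,"az":0,"hand":20},
    {"x":-0.115,"y":0,"z":1.8,"ax":0,"ay":0,"az":0,"hand":20}
  ]
}}

```text
clock: 15.05
eef_pos: [580.4, 42.0, 144.4]
tcp_rot: [3.14, -0.066, 0.241]
contact_force: [-0.0, 0.4, -1.0]
opening: 0.308
grasp_force: 71.0
```

Call:
{"method": "drive_tool", "body": {
  "plan": [
    {"x":-0.005,"y":0,"z":0.08,"ax":0,"ay":0,"az":0,"hand":20},
    {"x":-0.008,"y":0,"z":0.13,"ax":0,"ay":0,"az":0,"hand":20},
    {"x":-0.01,"y":0,"z":0.16,"ax":0,"ay":0,"az":0,"hand":20},
    {"x":-0.01,"y":0,"z":0.16,"ax":0,"ay":0,"az":0,"hand":20}
  ]
}}

```text
clock: 15.45
eef_pos: [580.5, 42.0, 136.6]
tcp_rot: [3.139, -0.067, 0.241]
contact_force: [-0.2, 0.2, -1.8]
opening: 0.308
grasp_force: 71.0
```

Call:
{"method": "drive_tool", "body": {
  "plan": [
    {"x":-0.002,"y":0,"z":0.03,"ax":0,"ay":0,"az":0,"hand":20},
    {"x":-0.004,"y":0,"z":0.06,"ax":0,"ay":0,"az":0,"hand":20},
    {"x":-0.004,"y":0,"z":0.06,"ax":0,"ay":0,"az":0,"hand":20}
  ]
}}

```text
clock: 15.75
eef_pos: [580.3, 42.0, 133.3]
tcp_rot: [3.14, -0.067, 0.241]
contact_force: [0.1, -0.5, -1.2]
opening: 0.309
grasp_force: 71.0
```

Call:
{"method": "drive_tool", "body": {
  "plan": [
    {"x":-0.003,"y":0,"z":0.04,"ax":0,"ay":0,"az":0,"hand":20},
    {"x":-0.003,"y":0,"z":0.04,"ax":0,"ay":0,"az":0,"hand":20}
  ]
}}

```text
clock: 15.95
eef_pos: [580.2, 42.0, 131.2]
tcp_rot: [3.14, -0.067, 0.241]
contact_force: [-0.4, -0.1, -1.7]
opening: 0.309
grasp_force: 71.0
```

Call:
{"method": "drive_tool", "body": {
  "plan": [
    {"x":0,"y":0,"z":0,"ax":0,"ay":0,"az":0,"hand":30},
    {"x":0,"y":0,"z":0,"ax":0,"ay":0,"az":0,"hand":36},
    {"x":0,"y":0,"z":0,"ax":0,"ay":0,"az":0,"hand":50},
    {"x":0,"y":0,"z":0,"ax":0,"ay":0,"az":0,"hand":50},
    {"x":0.05,"y":0,"z":-0.8,"ax":0,"ay":0,"az":0,"hand":50},
    {"x":0.1,"y":0,"z":-1.6,"ax":0,"ay":0,"az":0,"hand":50},
    {"x":0.15,"y":0,"z":-2.4,"ax":0,"ay":-0.65,"az":0,"hand":50},
    {"x":0.15,"y":0,"z":-2.6,"ax":0,"ay":-0.65,"az":0,"hand":50}
  ]
}}

```text
clock: 16.75
eef_pos: [582.1, 42.2, 266.7]
tcp_rot: [3.138, -0.005, 0.241]
contact_force: [0.8, -0.7, -0.3]
opening: 0.583
grasp_force: 0.0
```

```bash
python3 - <<'E'
from h import *
S,D=[imaging.camera_info(n) for n in("scene","side")]
T=np.array([573.6,41.3,0])
for n,c in(("scene",S),("side",D)):
    im=imaging.grab_frame(n); cv2.imwrite(f"pics/in_{n}.png",im[:,:,::-1]); hsv=cv2.cvtColor(im,cv2.COLOR_RGB2HSV).astype(int)
    b=((hsv[...,1]>120)&(hsv[...,2]<125)).astype(np.uint8)
    for z in(134,142,150,158,162,170):
        u,v=proj(c,T+[0,0,z]); row=hsv[int(round(v)),int(u)-14:int(u)+15]
        print(n,z,round(u,1),round(v,1)," ".join("%d/%d"%(x[1],x[2]) for x in row[::2]))
    print("axis z120-175 up:",[tuple(proj(c,T+[0,0,z]).round(1)) for z in(162,132)])
D0=down(a0)
units([(HT+100*RX+160*UZ,D0),(HT+100*RX+10*UZ,D0)])
E
```

```text
scene 134 350.9 246.6 168/82 90/94 69/63 78/62 139/46 190/39 186/48 220/51 192/61 195/55 137/52 58/70 47/86 48/96 49/105
scene 142 351.1 244.0 160/86 91/95 65/63 66/66 71/72 164/42 197/48 197/57 207/59 205/51 127/52 65/63 73/80 126/123 101/129
scene 150 351.3 241.4 140/175 159/135 120/127 82/103 72/88 136/45 195/47 187/60 184/61 216/52 161/57 149/125 179/145 186/147 184/147
scene 158 351.5 238.8 150/148 167/133 171/131 163/127 158/155 176/77 203/49 198/54 196/52 200/51 191/84 183/152 184/150 182/151 180/152
scene 162 351.6 237.5 167/125 167/133 164/131 161/152 179/178 182/136 193/82 196/74 190/67 195/72 185/131 182/161 180/159 182/157 182/157
scene 170 351.8 234.8 166/126 164/131 154/142 164/176 182/174 180/174 183/162 182/143 182/137 182/153 182/168 182/170 178/169 184/168 180/169
axis z120-175 up: [(np.float64(351.6), np.float64(237.5)), (np.float64(350.8), np.float64(247.3))]
side 134 332.5 228.7 74/45 46/84 53/77 43/89 159/45 249/46 219/78 169/83 185/77 192/73 190/43 90/74 41/119 120/142 157/184
side 142 332.5 226.6 30/43 73/98 38/80 46/88 58/83 130/55 212/77 192/81 191/76 178/70
[... 161 characters left out ...]
side 158 332.5 222.3 19/41 35/44 155/160 164/185 165/181 183/96 188/107 181/113 190/83 178/79 30/92 38/115 44/87 32/96 30/92
side 162 332.5 221.3 35/44 70/73 159/167 159/185 163/177 168/114 190/98 175/108 208/82 183/85 53/129 60/93 29/106 27/104 27/103
side 170 332.6 219.1 30/121 140/126 166/183 163/177 173/147 167/163 177/118 165/88 208/87 160/142 140/173 27/105 25/104 38/94 20/52
axis z120-175 up: [(np.float64(332.5), np.float64(221.3)), (np.float64(332.5), np.float64(229.2))]
t16.9 [580.5  42.1 263.5] [ 3.139e+00 -3.000e-03  2.410e-01] q [ 0.07  0.26  1.7  -0.    1.19  1.4 ]
xyz [ 2.611e+00 -2.000e-03 -5.620e-01] a [ 0.025 -0.03   0.018]
xyz [ 2.601 -0.01   2.438] a [ 0.025 -0.03   0.018]
```

The numbers put the tamp fully down, upright and centred: knob end near z=162. Next I'll close the tall cap, going behind it with shut fingers.

Call:
{"method": "drive_tool", "body": {
  "plan": [
    {"x":0.6,"y":0,"z":0,"ax":0,"ay":0,"az":0,"hand":0},
    {"x":1.5,"y":0,"z":0,"ax":0,"ay":0,"az":0,"hand":0},
    {"x":2.4,"y":0,"z":0,"ax":0,"ay":0,"az":0,"hand":0},
    {"x":2.6,"y":0,"z":0.3,"ax":0,"ay":0,"az":0,"hand":0},
    {"x":2.6,"y":0,"z":1.2,"ax":0,"ay":0,"az":0,"hand":0},
    {"x":2.6,"y":0,"z":2.0,"ax":0,"ay":0,"az":0,"hand":0},
    {"x":2.6,"y":0,"z":2.0,"ax":0,"ay":0,"az":0,"hand":0}
  ]
}}

```text
clock: 17.55
eef_pos: [699.6, 72.1, 153.0]
tcp_rot: [3.141, 0.014, 0.241]
contact_force: [-0.7, -0.4, 0.2]
opening: -0.001
grasp_force: 0.0
```

```bash
python3 - <<'E'
from h import *
D0=down(a0); P=lambda x,z:(HT+x*RX+z*UZ,D0)
print(monitor.sense()["contact_force"])
units([P(70,31),P(52,37),P(40,48),P(28,52),P(4,66),P(-20,60),P(-45,44),P(-47,38)])
E
```

```text
[-0.7103891  -0.38314575  0.16703684]
t17.6 [699.6  72.1 153. ] [3.141 0.014 0.241] q [ 0.1   0.55  1.5  -0.    1.1   1.43]
xyz [-0.451  0.009 -0.194] a [0.001 0.136 0.017]
xyz [-0.813  0.008 -0.309] a [0.001 0.136 0.017]
xyz [-1.056  0.008 -0.525] a [0.001 0.136 0.017]
xyz [-1.297  0.007 -0.602] a [0.001 0.136 0.017]
xyz [-1.781  0.006 -0.875] a [0.001 0.136 0.017]
xyz [-2.259  0.006 -0.748] a [0.001 0.136 0.017]
xyz [-2.755  0.005 -0.421] a [0.001 0.136 0.017]
xyz [-2.793  0.005 -0.3  ] a [0.001 0.136 0.017]
```

Call:
{"method": "drive_tool", "body": {
  "plan": [
    {"x":0,"y":0,"z":0,"ax":0,"ay":0,"az":0,"hand":0},
    {"x":0,"y":0,"z":0,"ax":0,"ay":0,"az":0,"hand":0}
  ]
}}

```text
clock: 17.75
eef_pos: [706.2, 72.8, 163.5]
tcp_rot: [3.139, -0.002, 0.241]
contact_force: [0.2, 0.3, 0.7]
opening: 0.0
grasp_force: 0.0
```

```bash
python3 - <<'E'
from h import *
D0=down(a0); P=lambda x,z:(HT+x*RX+z*UZ,D0)
units([P(70,31),P(52,37),P(40,48),P(28,52),P(4,66),P(-20,60),P(-45,44),P(-47,38)])
E
```

```text
t17.8 [706.2  72.8 163.5] [ 3.139e+00 -2.000e-03  2.410e-01] q [ 0.1   0.54  1.49 -0.    1.1   1.43]
xyz [-0.58  -0.01   0.008] a [ 0.022 -0.015  0.016]
xyz [-0.94  -0.01  -0.112] a [ 0.022 -0.015  0.016]
xyz [-1.18  -0.01  -0.333] a [ 0.022 -0.015  0.016]
xyz [-1.42  -0.01  -0.413] a [ 0.022 -0.015  0.016]
xyz [-1.899 -0.011 -0.694] a [ 0.022 -0.015  0.016]
xyz [-2.379 -0.012 -0.574] a [ 0.022 -0.015  0.016]
xyz [-2.88  -0.013 -0.255] a [ 0.022 -0.015  0.016]
xyz [-2.92  -0.013 -0.135] a [ 0.022 -0.015  0.016]
```

Call:
{"method": "drive_tool", "body": {
  "plan": [
    {"x":-0.58,"y":0,"z":0,"ax":0,"ay":0,"az":0,"hand":0},
    {"x":-0.94,"y":0,"z":-0.11,"ax":0,"ay":0,"az":0,"hand":0},
    {"x":-1.18,"y":0,"z":-0.33,"ax":0,"ay":0,"az":0,"hand":0},
    {"x":-1.42,"y":0,"z":-0.43,"ax":0,"ay":0,"az":0,"hand":0},
    {"x":-1.65,"y":0,"z":-0.6,"ax":0,"ay":0,"az":0,"hand":0},
    {"x":-1.9,"y":0,"z":-0.7,"ax":0,"ay":0,"az":0,"hand":0},
    {"x":-2.2,"y":0,"z":-0.68,"ax":0,"ay":0,"az":0,"hand":0},
    {"x":-2.4,"y":0,"z":-0.6,"ax":0,"ay":0,"az":0,"hand":0}
  ]
}}

```text
clock: 18.55
eef_pos: [587.4, 43.9, 192.1]
tcp_rot: [3.14, 0.001, 0.241]
contact_force: [-0.5, -0.9, 4.4]
opening: 0.002
grasp_force: 1.5
```

Call:
{"method": "drive_tool", "body": {
  "plan": [
    {"x":-0.25,"y":0,"z":0.14,"ax":0,"ay":0,"az":0,"hand":0},
    {"x":-0.48,"y":0,"z":0.28,"ax":0,"ay":0,"az":0,"hand":0},
    {"x":-0.5,"y":0,"z":0.34,"ax":0,"ay":0,"az":0,"hand":0},
    {"x":-0.5,"y":0,"z":0.34,"ax":0,"ay":0,"az":0,"hand":0}
  ]
}}

```text
clock: 18.95
eef_pos: [563.7, 38.0, 174.0]
tcp_rot: [3.14, 0.003, 0.241]
contact_force: [0.7, 0.2, -0.4]
opening: 0.002
grasp_force: 0.0
```

Call:
{"method": "drive_tool", "body": {
  "plan": [
    {"x":0,"y":0,"z":0.06,"ax":0,"ay":0,"az":0,"hand":0},
    {"x":0,"y":0,"z":0.1,"ax":0,"ay":0,"az":0,"hand":0},
    {"x":0,"y":0,"z":0.1,"ax":0,"ay":0,"az":0,"hand":0}
  ]
}}

```text
clock: 19.25
eef_pos: [565.0, 38.2, 171.7]
tcp_rot: [3.139, 0.001, 0.241]
contact_force: [-8.2, -1.6, 21.1]
opening: -0.002
grasp_force: 10.9
```

Call:
{"method": "drive_tool", "body": {
  "plan": [
    {"x":0,"y":0,"z":-0.8,"ax":0,"ay":0,"az":0,"hand":0},
    {"x":0,"y":0,"z":-1.6,"ax":0,"ay":0,"az":0,"hand":0},
    {"x":0,"y":0,"z":-1.6,"ax":0,"ay":0,"az":0,"hand":0},
    {"x":0,"y":0,"z":-1.6,"ax":0,"ay":0,"az":0,"hand":0}
  ]
}}

```text
clock: 19.65
eef_pos: [565.5, 38.5, 250.5]
tcp_rot: [3.139, -0.001, 0.241]
contact_force: [-0.3, -0.5, 0.6]
opening: 0.001
grasp_force: 0.0
```

```bash
python3 - <<'E'
from h import *
D0=down(a0); P=lambda x,z:(HS+x*RX+z*UZ,D0)
units([P(95,164),P(95,48)])
E
```

```text
t19.6 [565.5  38.5 250.5] [ 3.139e+00 -1.000e-03  2.410e-01] q [ 0.07  0.24  1.74 -0.    1.16  1.4 ]
xyz [ 2.81  -3.722  0.005] a [ 0.023 -0.013  0.018]
xyz [ 2.807 -3.728  2.325] a [ 0.023 -0.013  0.018]
```

Call:
{"method": "drive_tool", "body": {
  "plan": [
    {"x":0.6,"y":-0.75,"z":0,"ax":0,"ay":0,"az":0,"hand":0},
    {"x":1.2,"y":-1.5,"z":0,"ax":0,"ay":0,"az":0,"hand":0},
    {"x":1.8,"y":-2.25,"z":0,"ax":0,"ay":0,"az":0,"hand":0},
    {"x":2.3,"y":-3.0,"z":0,"ax":0,"ay":0,"az":0,"hand":0},
    {"x":2.81,"y":-3.72,"z":0,"ax":0,"ay":0,"az":0,"hand":0},
    {"x":2.81,"y":-3.72,"z":0.8,"ax":0,"ay":0,"az":0,"hand":0},
    {"x":2.81,"y":-3.72,"z":1.6,"ax":0,"ay":0,"az":0,"hand":0},
    {"x":2.81,"y":-3.72,"z":2.3,"ax":0,"ay":0,"az":0,"hand":0}
  ]
}}

```text
clock: 20.45
eef_pos: [655.1, 252.4, 130.0]
tcp_rot: [3.139, 0.005, 0.242]
contact_force: [-0.2, -0.2, -0.8]
opening: 0.004
grasp_force: 0.0
```

Call:
{"method": "drive_tool", "body": {
  "plan": [
    {"x":0,"y":0,"z":0,"ax":0,"ay":0,"az":0,"hand":0},
    {"x":0,"y":0,"z":0,"ax":0,"ay":0,"az":0,"hand":0}
  ]
}}

```text
clock: 20.65
eef_pos: [656.0, 252.1, 133.1]
tcp_rot: [3.139, 0.004, 0.241]
contact_force: [0.8, 0.1, 1.2]
opening: 0.001
grasp_force: 0.0
```

```bash
python3 - <<'E'
from h import *
D0=down(a0); P=lambda x,z:(HS+x*RX+z*UZ,D0)
units([P(65,48),P(40,50),P(28,54),P(4,66),P(-20,60),P(-47,42)])
E
```

```text
t20.6 [656.  252.1 133.1] [3.139 0.004 0.241] q [ 0.37  0.57  1.53 -0.    1.05  1.7 ]
xyz [-0.567 -0.007 -0.017] a [0.022 0.035 0.016]
xyz [-1.067 -0.008 -0.055] a [0.022 0.035 0.016]
xyz [-1.308 -0.008 -0.134] a [0.022 0.035 0.016]
xyz [-1.788 -0.008 -0.372] a [0.022 0.035 0.016]
xyz [-2.268 -0.009 -0.251] a [0.022 0.035 0.016]
xyz [-2.807 -0.011  0.111] a [0.022 0.035 0.016]
```

Call:
{"method": "drive_tool", "body": {
  "plan": [
    {"x":-0.57,"y":0,"z":-0.02,"ax":0,"ay":0,"az":0,"hand":0},
    {"x":-0.85,"y":0,"z":-0.04,"ax":0,"ay":0,"az":0,"hand":0},
    {"x":-1.07,"y":0,"z":-0.06,"ax":0,"ay":0,"az":0,"hand":0},
    {"x":-1.31,"y":0,"z":-0.15,"ax":0,"ay":0,"az":0,"hand":0},
    {"x":-1.55,"y":0,"z":-0.28,"ax":0,"ay":0,"az":0,"hand":0},
    {"x":-1.8,"y":0,"z":-0.38,"ax":0,"ay":0,"az":0,"hand":0},
    {"x":-2.1,"y":0,"z":-0.36,"ax":0,"ay":0,"az":0,"hand":0},
    {"x":-2.3,"y":0,"z":-0.28,"ax":0,"ay":0,"az":0,"hand":0}
  ]
}}

```text
clock: 21.45
eef_pos: [543.8, 224.7, 149.1]
tcp_rot: [3.14, 0.001, 0.241]
contact_force: [-1.5, 1.6, 2.0]
opening: -0.0
grasp_force: 1.0
```

Call:
{"method": "drive_tool", "body": {
  "plan": [
    {"x":-0.25,"y":0,"z":0.14,"ax":0,"ay":0,"az":0,"hand":0},
    {"x":-0.48,"y":0,"z":0.28,"ax":0,"ay":0,"az":0,"hand":0},
    {"x":-0.5,"y":0,"z":0.36,"ax":0,"ay":0,"az":0,"hand":0},
    {"x":-0.5,"y":0,"z":0.4,"ax":0,"ay":0,"az":0,"hand":0},
    {"x":-0.5,"y":0,"z":0.4,"ax":0,"ay":0,"az":0,"hand":0}
  ]
}}

```text
clock: 21.95
eef_pos: [520.8, 218.9, 127.9]
tcp_rot: [3.139, 0.001, 0.241]
contact_force: [0.7, 0.4, 0.1]
opening: -0.001
grasp_force: 0.0
```

Closed top is at z=126, so I'll press on down.

Call:
{"method": "drive_tool", "body": {
  "plan": [
    {"x":0,"y":0,"z":0.06,"ax":0,"ay":0,"az":0,"hand":0},
    {"x":0,"y":0,"z":0.09,"ax":0,"ay":0,"az":0,"hand":0},
    {"x":0,"y":0,"z":0.09,"ax":0,"ay":0,"az":0,"hand":0}
  ]
}}

```text
clock: 22.25
eef_pos: [521.3, 219.0, 125.7]
tcp_rot: [3.14, 0.0, 0.241]
contact_force: [-7.2, -2.8, 20.6]
opening: -0.001
grasp_force: 10.5
```

Call:
{"method": "drive_tool", "body": {
  "plan": [
    {"x":0,"y":0,"z":-0.9,"ax":0,"ay":0,"az":0,"hand":0},
    {"x":0,"y":0,"z":-1.8,"ax":0,"ay":0,"az":0,"hand":0},
    {"x":-1,"y":-0.8,"z":-2.2,"ax":0,"ay":0,"az":0,"hand":0},
    {"x":-1.8,"y":-1.6,"z":-2.6,"ax":0,"ay":0,"az":0,"hand":0},
    {"x":-2.6,"y":-2.4,"z":-3,"ax":0,"ay":0,"az":0,"hand":0},
    {"x":-3.4,"y":-3.2,"z":-3,"ax":0,"ay":0,"az":0,"hand":0},
    {"x":-4,"y":-4,"z":-3,"ax":0,"ay":0,"az":0,"hand":0},
    {"x":-4,"y":-4,"z":-3,"ax":0,"ay":0,"az":0,"hand":0}
  ]
}}

```text
clock: 23.05
eef_pos: [277.2, 367.0, 274.3]
tcp_rot: [3.141, -0.0, 0.241]
contact_force: [0.9, 0.8, 0.2]
opening: 0.001
grasp_force: 0.0
```

```bash
python3 - <<'E'
from h import *
for n in("scene","side"):
    c=imaging.camera_info(n); a=cv2.imread(f"pics/{n}0.png"); b=imaging.grab_frame(n)[:,:,::-1].copy(); cv2.imwrite(f"pics/end_{n}.png",b)
    h0,h1=[cv2.cvtColor(i,cv2.COLOR_BGR2HSV).astype(int) for i in(a,b)]
    d=(np.abs(a.astype(int)-b).max(2)>45).astype(np.uint8); d=cv2.morphologyEx(d,cv2.MORPH_OPEN,np.ones((3,3),np.uint8))
    k,l,s,_=cv2.connectedComponentsWithStats(d)
    print(n,[list(map(int,x)) for x in s[1:] if x[4]>25])
    for nm,P,H in(("tall",TALL,120),("filled",(TALL+SP)/2*[1,1,0]+[0,0,12],74),("spare",SP,74)):
        for q,o in(("lev",19*RX+(H+62)*UZ),("top",-15*RX+(H+40)*UZ),("abovetop",-20*RX+(H+60)*UZ)):
            u,v=proj(c,P+o).round().astype(int); print(nm,q,(u,v),"hsv0",h0[v,u],"end",h1[v,u])
E
```

```text
scene [[440, 0, 30, 24, 594], [523, 0, 11, 4, 39], [511, 8, 11, 22, 138], [284, 62, 5, 10, 39], [421, 64, 43, 71, 1382], [488, 66, 17, 13, 109], [284, 72, 34, 13, 244], [322, 80, 17, 14, 152], [306, 93, 7, 7, 30], [262, 94, 21, 32, 293], [287, 95, 21, 20, 217], [468, 105, 29, 21, 215], [509, 104, 9, 12, 71], [323, 155, 127, 37, 1801], [318, 181, 9, 9, 57], [265, 182, 7, 6, 36], [330, 189, 42, 15, 390], [431, 191, 10, 4, 32], [390, 197, 37, 23, 528], [403, 226, 23, 10, 188], [425, 232, 18, 27, 326], [401, 237, 11, 13, 111], [200, 243, 48, 34, 619], [410, 257, 21, 9, 73], [409, 277, 22, 15, 183]]
tall lev (np.int64(356), np.int64(231)) hsv0 [ 0 38 34] end [ 9 56 32]
tall top (np.int64(349), np.int64(231)) hsv0 [  6  45 108] end [  7  49 109]
tall abovetop (np.int64(348), np.int64(223)) hsv0 [ 13 186 155] end [ 12 182 158]
filled lev (np.int64(388), np.int64(237)) hsv0 [ 8 49 42] end [ 4 44 41]
filled top (np.int64(379), np.int64(237)) hsv0 [  8  48 106] end [  6  45 107]
filled abovetop (np.int64(379), np.int64(229)) hsv0 [ 12 187 138] end [ 12 187 112]
spare lev (np.int64(418), np.int
[... 989 characters left out ...]
v (np.int64(337), np.int64(210)) hsv0 [165  22  46] end [ 0 42 49]
tall top (np.int64(329), np.int64(221)) hsv0 [  4  31 130] end [  7  26 129]
tall abovetop (np.int64(328), np.int64(216)) hsv0 [  6  28 129] end [  6  28 129]
filled lev (np.int64(314), np.int64(208)) hsv0 [10 35 44] end [166  56  50]
filled top (np.int64(307), np.int64(219)) hsv0 [  7  26 128] end [  4  31 131]
filled abovetop (np.int64(305), np.int64(215)) hsv0 [  8  31 132] end [  8  29 130]
spare lev (np.int64(293), np.int64(195)) hsv0 [169  38  54] end [ 9 37 48]
spare top (np.int64(285), np.int64(206)) hsv0 [ 14  82 177] end [  4  29 131]
spare abovetop (np.int64(284), np.int64(201)) hsv0 [ 15 165 178] end [  5  33 130]
```

The tall cap matches its first picture, the spare cap reads shut, and nothing else on the bench has moved. Handing in.

```bash
python3 -c "
from rig import r
print(r.sign_off())"
```

```text
the job is handed in; nothing more can be done
None
```

I handed the job in at about 23 s: the tamp is in the tall tube and all three caps read shut, with the bystanders where they were; on the way in the foot touched the tube rim once (about 29 N), and at the end I released the tamp a few millimetres above the floor instead of lowering it fully.

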